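# Load the tumble polisher with bamboo blanks

## Task

Load the grey tumble polisher: turn its red speed dial fully anticlockwise to the off stop before you open the orange spring hatch, clear the bench brush off the hatch into the plywood tray, and feed every pale bamboo blank down through the hatch, holding it pushed open until each blank has dropped in and letting it swing shut again. When all the pale blanks are in and the hatch is shut, turn the red speed dial fully clockwise to its stop; leave the dark finished pieces and the black lamp dial alone.

Things in the scene. Friction and masses are not known exactly. Their poses are not given: they have to be found in the camera images.
- polisher: tumble polisher fixed to the bench: grey box 200 x 200 mm, 220 mm tall, origin at the centre of its underside, z up. Walls 8 mm; inner floor 12 mm up; white top 10 mm thick with an opening 80 mm along its x by 140 mm along its y, centred, which the orange hatch fills. The tub inside is wider than the opening (184 x 184 mm).
- hatch_mid (a point): centre of the hatch opening, level with the polisher's top; axes as the polisher's
- hatch (a joint): spring hatch: flat orange flap 78 x 136 mm, 4 mm thick, with a black panel, hinged along the +x edge of the opening (polisher axes), opening downward and inward; angle in rad, 0 = shut (flush with the top), 1.5 = hanging almost straight down, its stop. A spring shuts it: about 2 N pushes its middle open at first, 5 N at 1 rad. Fingers pushed 50 mm down through the opening hold it open; a blank that protrudes below the fingers opens it further. It shuts as they withdraw.
- speed (a joint): the polisher's red speed dial, angle in rad: 0 = off (fully anticlockwise seen from above, stop), growing clockwise to 2.8 = full (stop). Starts in between. About 0.04 N m turns it, it stays where it is left. A bar-shaped grip 42 mm long, 14 mm wide, 32 mm high on a round skirt of 44 mm diameter; a white line on the bar's top marks its pointer end.
- speed_grip (a point): on the red dial's vertical axis, 31 mm above the dial's underside and 7 mm below the top of its bar (bar top 94 mm above the bench)
- speed_box: white control box with the red dial centred on its top, fixed to the bench: 90 (x) x 100 (y) x 50 mm, origin at the centre of its underside. At dial angle 0 the bar lies along the box's x with the pointer towards its -x; at angle a it is turned by a clockwise seen from above. Dial underside 6 mm above the box top.
- lamp (a joint): black lamp dial, same as the speed dial, on the green box; not to be touched
- lamp_mark (a point): pointer end of the black lamp dial, 20 mm off its axis on its top
- lamp_box: green control box with the black lamp dial, same size as the white one, fixed to the bench; the two boxes may have changed places
- brush: bench brush lying across the polisher's hatch: brown wooden back 165 x 28 mm, 22 mm high, over a black brush part 155 x 22 mm, 20 mm high (42 mm in all), 70 g; long along its x, origin at the centre of its underside, z up through the wooden back
- brush_mid (a point): middle of the brush, in its wooden back, 31 mm above its underside
- tray: open plywood tray fixed to the bench, 110 (x) x 190 (y) x 35 mm high, walls and floor 5 mm; origin at the centre of its underside. The brush fits in it along its y.
- blank1: pale bamboo blank: upright octagonal block, 30 mm across the flats, 46 mm tall, about 35 g, with a brown band round it; origin at the centre of its underside, z along its length (its flats face its x, its y and the diagonals). Three to five of the blanks are on the bench (None at the start: not there this time). It may be knocked over and then lies on a flat. To be polished.
- blank2: pale bamboo blank: upright octagonal block, 30 mm across the flats, 46 mm tall, about 35 g, with a brown band round it; origin at the centre of its underside, z along its length (its flats face its x, its y and the diagonals). Three to five of the blanks are on the bench (None at the start: not there this time). It may be knocked over and then lies on a flat. To be polished.
- blank3: pale bamboo blank: upright octagonal block, 30 mm across the flats, 46 mm tall, about 35 g, with a brown band round it; origin at the centre of its underside, z along its length (its flats face its x, its y and the diagonals). Three to five of the blanks are on the bench (None at the start: not there this time). It may be knocked over and then lies on a flat. To be polished.
- blank4: pale bamboo blank: upright octagonal block, 30 mm across the flats, 46 mm tall, about 35 g, with a brown band round it; origin at the centre of its underside, z along its length (its flats face its x, its y and the diagonals). Three to five of the blanks are on the bench (None at the start: not there this time). It may be knocked over and then lies on a flat. To be polished.
- blank5: pale bamboo blank: upright octagonal block, 30 mm across the flats, 46 mm tall, about 35 g, with a brown band round it; origin at the centre of its underside, z along its length (its flats face its x, its y and the diagonals). Three to five of the blanks are on the bench (None at the start: not there this time). It may be knocked over and then lies on a flat. To be polished.
- dark1: dark finished piece, same shape as the pale blanks but dark brown with a black band; leave where it stands
- dark2: dark finished piece, same shape as the pale blanks but dark brown with a black band; leave where it stands

How it is judged (in metres and radians):
On the way, in this order (a step that is already met when the one before it is completed fails the run):
1. the red speed dial is turned fully anticlockwise to off (value of joint speed below 0.1 rad), for 0.2 s.
2. every pale blank is inside the polisher and the hatch has swung shut (x of blank1 in the frame of polisher between -0.1 and 0.1 m and y of blank1 in the frame of polisher between -0.1 and 0.1 m and z of blank1 in the frame of polisher between 0.005 and 0.175 m and x of blank2 in the frame of polisher between -0.1 and 0.1 m and y of blank2 in the frame of polisher between -0.1 and 0.1 m and z of blank2 in the frame of polisher between 0.005 and 0.175 m and x of blank3 in the frame of polisher between -0.1 and 0.1 m and y of blank3 in the frame of polisher between -0.1 and 0.1 m and z of blank3 in the frame of polisher between 0.005 and 0.175 m and x of blank4 in the frame of polisher between -0.1 and 0.1 m and y of blank4 in the frame of polisher between -0.1 and 0.1 m and z of blank4 in the frame of polisher between 0.005 and 0.175 m and x of blank5 in the frame of polisher between -0.1 and 0.1 m and y of blank5 in the frame of polisher between -0.1 and 0.1 m and z of blank5 in the frame of polisher between 0.005 and 0.175 m and value of joint hatch below 0.08 rad), for 0.3 s.
3. the red speed dial is turned fully clockwise (value of joint speed above 2.7 rad), for 0.2 s.
At the end, for the whole second after the job is handed in: every pale blank on the bench at the start lies inside the polisher below its hatch; the hatch is shut (under 0.08 rad); the red speed dial is within 0.1 rad of its clockwise stop; the brush lies at rest in the plywood tray, its middle within 50 mm (x) and 60 mm (y) of the tray's centre (all of step 2 and value of joint speed above 2.7 rad and x of brush_mid in the frame of tray between -0.05 and 0.05 m and y of brush_mid in the frame of tray between -0.06 and 0.06 m and z of brush_mid in the frame of tray below 0.055 m and contact force between brush and tray above 0.05 N and linear speed of brush below 0.02 m/s); the robot touches nothing.
It fails at once if the hatch is opened while the speed dial is not at off (value of joint hatch above 0.3 rad and value of joint speed above 0.2 rad).
It fails at once if a dark finished piece is carried off, or pushed more than 6 cm (distance of any of dark1, dark2 from where it was at the start of the episode above 0.06 m).
It fails at once if the black lamp dial is turned (distance of lamp_mark from where it was at the start of the episode above 0.01 m).
It fails at once if the brush falls into the polisher (x of brush in the frame of polisher between -0.1 and 0.1 m and y of brush in the frame of polisher between -0.1 and 0.1 m and z of brush in the frame of polisher between 0.005 and 0.175 m).
Of blank1, blank2, blank3, blank4, blank5 only 3 to 5 are there at a start; the rules pass over those that are not, and their reading is None.
At some moment in a run one of blank1, blank2, blank3, blank4, blank5 may be knocked a few centimetres aside while the robot is not near it.
Once in a run the grip may slacken for a moment while it holds something.
It also fails if it takes over 210 s, if anything falls off the work surface, if the arm or the gripper's body presses on something with over 40 N, if the wrist force passes 120 N, or if a joint passes its speed limit or range.

## Robot

A 6-joint arm with a two-finger parallel gripper is mounted at the origin on the work surface. World frame = base frame: x ahead of the robot, y to its left, z up, the work surface at z = 0. Lengths are in mm, angles in rad, forces in N, time in s.
With the tool pointing down it reaches from about 275 to 750 mm from the base axis. Payload 10.2 kg.
Tool frame: the origin (TCP) lies on the centre line of the jaws, within the pads' length; the fingertips stand 8 mm ahead of it and the grasp point (between the pads) lies 11 mm behind it; x points along the fingers, y is the direction in which the jaws open and shut, and the axes are right-handed (so a half turn about x gives the same grasp; the last joint's range is limited). The gripper opens to 85 mm and grips with 20 to 120 N. Pads are 22 mm wide; open, the fingers measure 114 mm over their backs; the gripper's body (76 mm by 85 mm) begins 54 mm behind the grasp point. The pads swing forward as they close: fully open they stand 13 mm farther back than shut.
Start: joints at [0.88, 0.313, 1.498, -0, 1.331, -0.223], TCP at [236.748, 468.595, 239.294] pointing down, gripper open.
Joint ranges: [-2.94, 2.94], [-0.97, 2.17], [0.19, 2.56], [-1.23, 4.37], [0.02, 3.11], [-2.88, 2.88]. Speed limits (rad/s): [2.39, 2.39, 3.01, 3.14, 3.14, 3.14].

## Interface

Orientations are given as a unit quaternion [w, x, y, z].
In Python, from rig import ctrl, vision, workorder gives the robot as it stands. The module is installed in compiled form; this text tells all that it offers.
- The arm moves only by the shell command python3 -m jog 'ROWS' [OPENING] [FORCE]. ROWS is JSON, a list that holds one entry, the list of rows, each a list of 6 numbers: the shift along the tool's x, y, z in m, then the turn, a rotation vector about the tool's x, y, z in rad. A call has 1 to 12 rows; each row shifts and turns the commanded pose from where the row before left it, along the tool's axes as they then stand; what a row does not reach is not made up. A row lasts 1/8 s, in which the tool goes at most 62.5 mm and 10.7 degrees, less where a joint would pass 70% of its speed; a pose out of reach is approached as far as the arm can. A call is refused whole if a number of a shift passes 0.0625 or a number of a turn 0.188, either way. A call with a gripper value outside its range is refused whole. OPENING is the closure in counts, from 0 (fully open) to 255 (shut), set as the call begins (- or left out, the last holds). The fingers move at their own pace and stop on an object; FORCE is the grip in N (left out, the last holds). Time passes only in rows, so rows that do not move let the fingers close. It gives the time, the measured TCP pose, the force and the opening at its end, in the units of the state.
- ctrl.sense(): the state, without advancing time (a new reading comes with each control period).
- vision.capture(name): name is "scene" or "side" or "wrist"; returns a dict with "image" (420x560x3 uint8, red, green, blue), "mtx" (3x3 intrinsics, pixels), "k1" (the pictures are not rectified: a ray, as slopes to the right and down, at radius r is drawn at 1 + k1 r^2 times it, then the intrinsics apply), "R" (3x3) and "t" (3): a world point X has camera coordinates R X + t; the wrist camera has in their place "hand_eye" (4x4, takes a point from camera to tool coordinates, whose origin is the TCP and whose axes are the tool frame's). Camera axes: x right, y down, z forward; pixel columns grow to the right and rows downward; lengths in mm; the calibration is good to about 2 mm. A picture is of the moment at which its call begins: read the wrist's pose just before it. There is no depth.
- workorder.finish_job(): hands the job in, once; it reports no verdict.
The state is a dict: "time_s": time; "joints": joint angles; "dq": joint speeds; "tau": joint torques, N m; "eef_pos": TCP position; "ee_rot": TCP orientation; "force": force on the tool from outside, world axes, zero at the start; "wrist_torque": the same for the moment, N m; "grip_width": opening from 0.0 (shut) to 1.0 (fully open).
Only numpy, scipy, OpenCV 4.12 (cv2) and the standard library are available. Lean on these libraries where they do the work, as an engineer would, in place of code of your own. Each camera call takes 0.05 s, during which the arm holds its last target.

## Working session

There is one attempt and no reset: what is moved stays moved. The work goes in short steps, Python scripts to look and compute and a shell command to move; the robot and the scene stay as the last step left them, time stands still between calls to the robot, and variables do not carry over. Pictures are saved under pics/ and viewed, and the job is handed in when it is done.

```bash
mkdir -p pics; ls; python3 - <<'E'
from rig import ctrl, vision
import cv2
s=ctrl.sense();print({k:(v if not hasattr(v,'round') else v) for k,v in s.items()})
for n in ["scene","side","wrist"]:
    c=vision.capture(n); cv2.imwrite(f"pics/{n}0.png",c["image"][:,:,::-1])
    print(n,{k:v for k,v in c.items() if k!="image"})
E
```

```text
pics
{'time_s': 0.0, 'joints': array([ 8.79564980e-01,  3.13493584e-01,  1.49844914e+00, -1.81203737e-05,
        1.33099149e+00, -2.23408680e-01]), 'dq': array([ 1.38474818e-03,  1.32592445e-03, -1.11833967e-03,  8.86816140e-05,
       -6.32567285e-04,  1.98352770e-04]), 'tau': array([ 1.52182333e-04, -4.12252772e+01, -2.59751880e+01, -1.68426350e-04,
        3.95067211e-03,  1.95591878e-05]), 'eef_pos': array([236.60193337, 468.38390981, 238.70822564]), 'ee_rot': array([ 0.68764667,  0.16346627,  0.68805437, -0.16432291]), 'force': array([-0.74523071, -0.0213181 , -0.04063814]), 'wrist_torque': array([0.00720566, 0.00726457, 0.01964891]), 'grip_width': 1.0024224973069948}
scene {'mtx': array([[396.35855998,   0.        , 279.11708008],
       [  0.        , 396.35855998, 212.07615003],
       [  0.        ,   0.        ,   1.        ]]), 'k1': -0.007469834179305849, 'R': array([[-0.66613946,  0.74578201, -0.00821032],
       [ 0.51446612,  0.45150014, -0.72902142],
       [-0.5399841 , -0.48985387, -0.68444164]]), 't': array([ 409.54220233, -166.22119382, 1256.59303873])}
side {'mt
[... 249 characters left out ...]
-0.31551516, -0.4531387 , -0.83373587],
       [ 0.45017345,  0.70197246, -0.55188634]]), 't': array([-479.41838712,  293.09237355,  778.33886937])}
wrist {'mtx': array([[304.37562339,   0.        , 278.86676658],
       [  0.        , 304.37562339, 206.75988777],
       [  0.        ,   0.        ,   1.        ]]), 'k1': -0.030737082366492533, 'hand_eye': array([[ 8.20120708e-04, -2.57623569e-01,  9.66245013e-01,
        -1.35277068e+02],
       [ 9.99999579e-01,  6.09126703e-04, -6.86363147e-04,
         3.81202240e-01],
       [-4.11742315e-04,  9.66245169e-01,  2.57623960e-01,
        -6.50828818e+01],
       [ 0.00000000e+00,  0.00000000e+00,  0.00000000e+00,
         1.00000000e+00]])}
```

View pics/scene0.png

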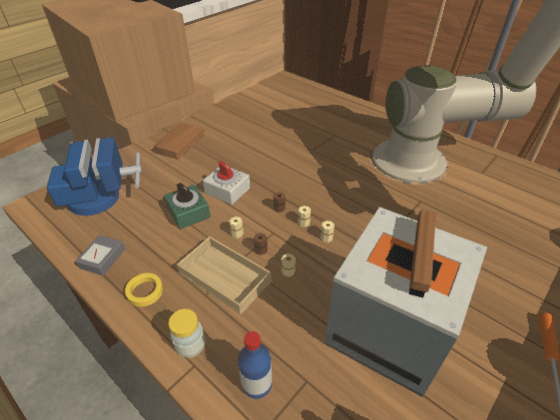

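View pics/side0.png

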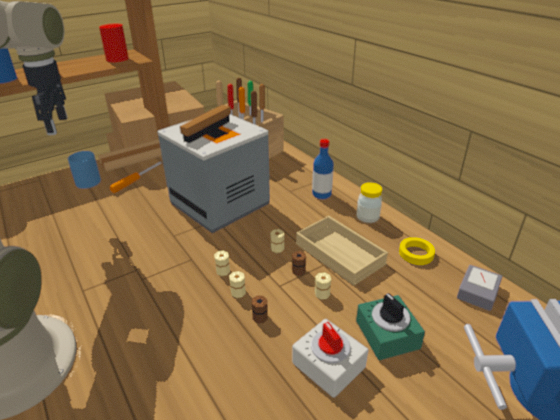

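View pics/wrist0.png

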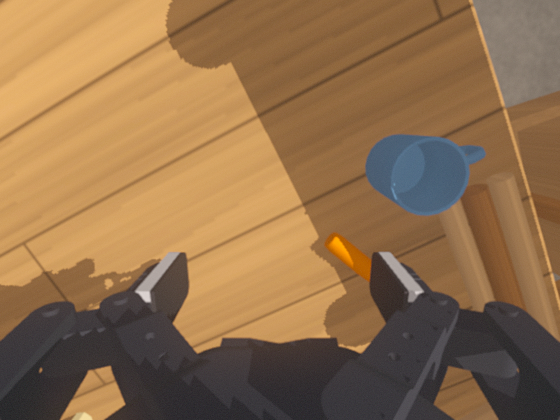

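The pictures show four pale blanks (scene about (237,226), (304,215), (327,231), (288,264)) and two dark pieces at (280,201) and (260,243). The red dial is on the white box at (226,180), the black one at (186,200), the tray at (224,273), and the polisher at right with the brush across its hatch. I'll zoom in to measure.

```bash
cat > h.py <<'E'
import numpy as np, cv2
from rig import ctrl, vision
from scipy.spatial.transform import Rotation as Ro
def pose():
    s=ctrl.sense(); q=np.array(s["ee_rot"]); 
    return Ro.from_quat(q[[1,2,3,0]]).as_matrix(), np.array(s["eef_pos"])
def cap(n):
    R,p=pose(); c=vision.capture(n)
    if n=="wrist":
        H=c["hand_eye"]; c["Rwc"]=R@H[:3,:3]; c["o"]=R@H[:3,3]+p
    else:
        c["Rwc"]=c["R"].T; c["o"]=-c["R"].T@c["t"]
    return c
def ray(c,uv):
    K=c["mtx"]; d=(np.array(uv,float)-[K[0,2],K[1,2]])/[K[0,0],K[1,1]]
    rd=np.linalg.norm(d); r=rd
    for _ in range(20): r=rd/(1+c["k1"]*r*r)
    if rd>0: d=d*r/rd
    v=c["Rwc"]@np.array([d[0],d[1],1]); return v/np.linalg.norm(v)
def onz(c,uv,z):
    v=ray(c,uv); return c["o"]+v*(z-c["o"][2])/v[2]
def proj(c,X):
    x=c["Rwc"].T@(np.array(X,float)-c["o"]); d=x[:2]/x[2]; d=d*(1+c["k1"]*(d@d))
    return d*[c["mtx"][0,0],c["mtx"][1,1]]+[c["mtx"][0,2],c["mtx"][1,2]]
def tri(c1,u1,c2,u2):
    A=[];b=[]
    P=np.zeros((3,3));q=np.zeros(3)
    for c,u in((c1,u1),(c2,u2)):
        v=ray(c,u);M=np.eye(3)-np.outer(v,v);P+=M;q+=M@c["o"]
    X=np.linalg.solve(P,q); return X,[np.linalg.norm((np.eye(3)-np.outer(ray(c,u),ray(c,u)))@(X-c["o"])) for c,u in((c1,u1),(c2,u2))]
def save(c,name,box=None):
    im=c["image"][:,:,::-1]
    if box is not None:
        x0,y0,x1,y1,k=box; im=cv2.resize(im[y0:y1,x0:x1],None,fx=k,fy=k,interpolation=cv2.INTER_CUBIC)
    cv2.imwrite(f"pics/{name}.png",im)
E
python3 - <<'E'
from h import *
s=cap("scene");d=cap("side")
save(s,"s1",(150,150,350,310,4));save(d,"d1",(200,220,440,400,3))
save(s,"s2",(320,190,500,325,4));save(d,"d2",(150,90,290,220,5))
E
```

```text
(no output)
```

View pics/s1.png

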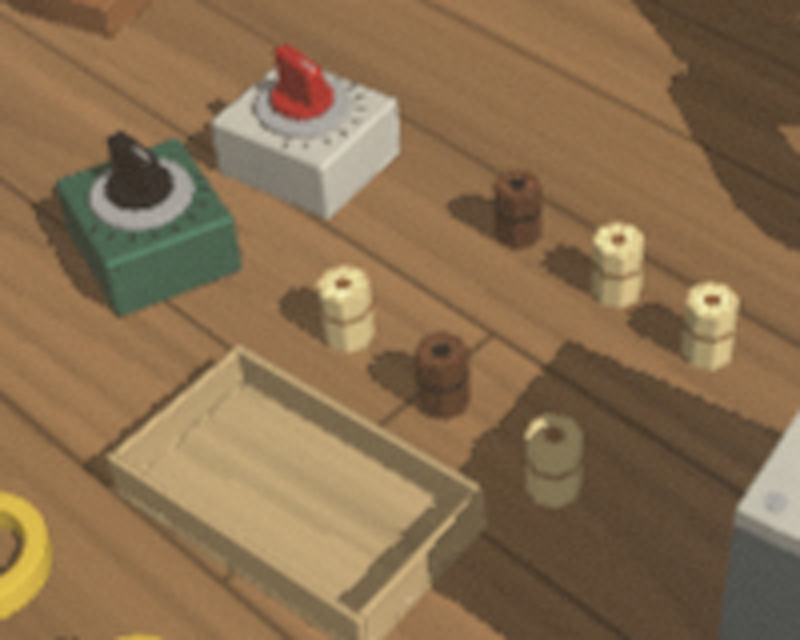

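View pics/d1.png

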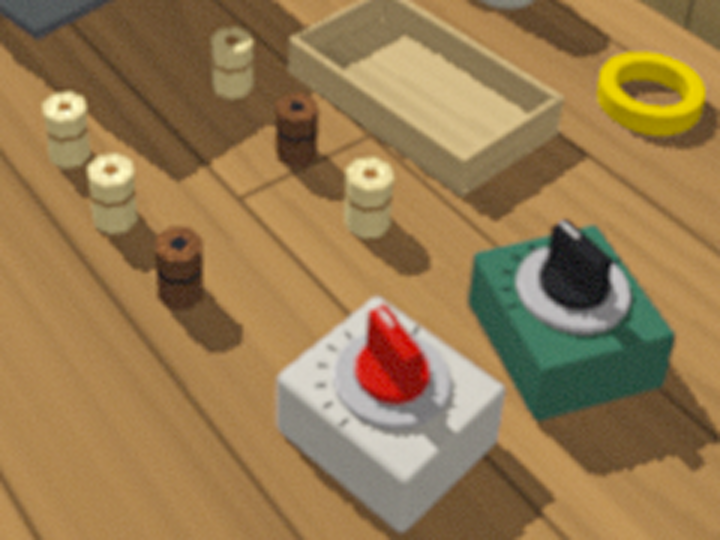

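View pics/s2.png

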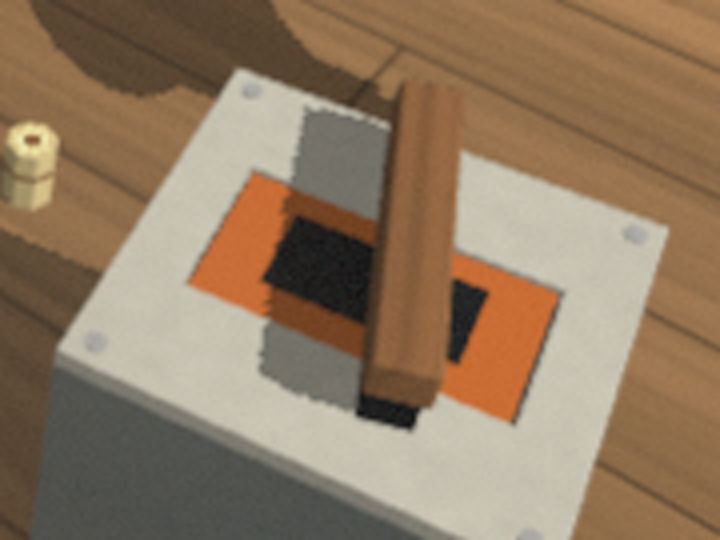

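View pics/d2.png

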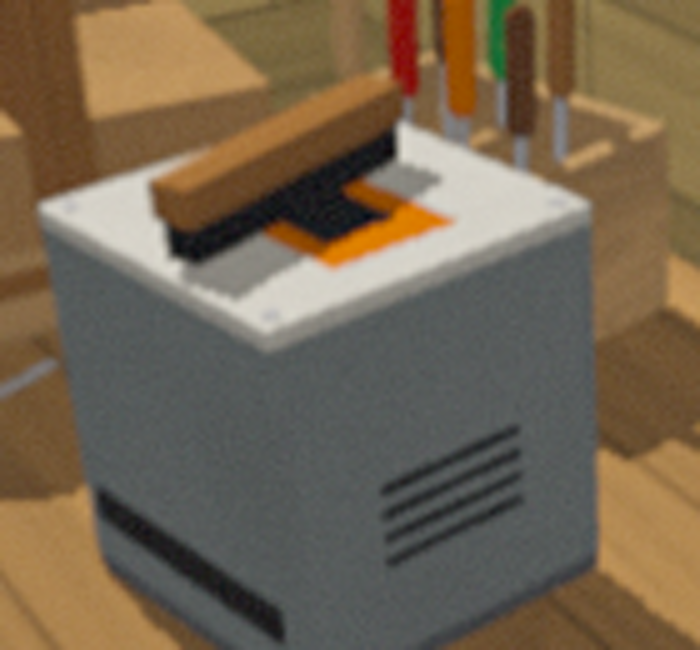

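```bash
cat > m1.py <<'E'
from h import *
np.set_printoptions(precision=1,suppress=True)
s=cap("scene");d=cap("side")
S=lambda x,y:(x/4+150-.375,y/4+150-.375)
D=lambda x,y:(x/3+200-.33,y/3+220-.33)
S2=lambda x,y:(x/4+320-.375,y/4+190-.375)
D2=lambda x,y:(x/5+150-.4,y/5+90-.4)
for n,a,b in [("A",(344,284),(370,174)),("B",(619,239),(111,170)),("C",(711,299),(65,104)),("D",(554,434),(238,42)),("dk1",(517,184),(179,242)),("dk2",(441,350),(297,105))]:
    print(n,tri(s,S(*a),d,D(*b)),onz(s,S(*a),46),onz(d,D(*b),46))
print("pol scene",[onz(s,S2(*p),220) for p in [(240,70),(667,230),(60,348)]])
print("pol side",[onz(d,D2(*p),220) for p in [(40,207),(590,208),(265,340)]])
print("hatch",[onz(s,S2(*p),220) for p in [(253,172),(562,292),(515,424),(190,283)]])
print("wbox scene",[onz(s,S(*p),50) for p in [(398,98),(216,127),(327,180)]])
print("wbox side",[onz(d,D(*p),50) for p in [(378,298),(278,382),(405,473),(502,388)]])
print("red bar side",[onz(d,D(*p),94) for p in [(378,308),(425,362)]])
print("red bar scene",[onz(s,S(*p),94) for p in [(285,48),(328,80)]])
print("brush",[onz(s,S2(*p),262) for p in [(403,88),(463,95),(440,380),(365,370)]])
print("tray scene",[onz(s,S(*p),35) for p in [(240,348),(480,490),(362,630),(110,458)]])
E
python3 m1.py
```

```text
A (array([ 582.6, -174.7,   45.5]), [np.float64(0.08382813907977206), np.float64(0.08382813907974453)]) [ 583.  -174.4   46. ] [ 582.2 -175.1   46. ]
B (array([436.9, -70.8,  46.1]), [np.float64(0.13385440202528798), np.float64(0.13385440202535384)]) [436.9 -70.9  46. ] [436.8 -70.6  46. ]
C (array([442.9,   7.9,  48. ]), [np.float64(0.6520962880412056), np.float64(0.6520962880412114)]) [441.8   6.6  46. ] [443.5  10.7  46. ]
D (array([590. ,   3.1,  45.4]), [np.float64(2.1905111329000078), np.float64(2.1905111329002755)]) [588.6   4.7  46. ] [591.    0.7  46. ]
dk1 (array([ 440. , -155.9,   46.6]), [np.float64(0.4420296559761075), np.float64(0.4420296559760781)]) [ 439.9 -156.6   46. ] [ 439.9 -155.1   46. ]
dk2 (array([583.9, -88.4,  46.8]), [np.float64(0.5080188376309637), np.float64(0.5080188376311117)]) [583.8 -89.3  46. ] [584.1 -87.3  46. ]
pol scene [array([485.3, 149. , 220. ]), array([452.1, 344.2, 220. ]), array([680.1, 182.7, 220. ])]
pol side [array([450.7, 344.8, 220. ]), array([678.3, 178.3, 220. ]), array([480.9, 141.8, 220. ])]
hatch [array([541. , 189.7, 220. ]), array([516.2, 324.3, 220. ]), array([592.5, 338.3, 220. ]), array([615.6, 203.8, 220. ])]
wbox scene [array([ 429.4, -279.5,   50. ]), array([ 536.3, -351.9,   50. ]), array([ 524.2, -252.1,   50. ])]
wbox side [array([ 514.2, -267.5,   50. ]), array([ 427.1, -284.2,   50. ]), array([ 448.8, -371.5,   50. ]), array([ 530.2, -360. ,   50. ])]
red bar side [array([ 483. , -302.5,   94. ]), array([ 480.1, -346.4,   94. ])]
red bar scene [array([ 479.6, -336.1,   94. ]), array([ 485.1, -286.9,   94. ])]
brush [array([492.5, 228.2, 262. ]), array([479.3, 250.1, 262. ]), array([628.1, 312.9, 262. ]), array([642.2, 290. , 262. ])]
tray scene [array([ 656.8, -190.5,   35. ]), array([639.9,  -5.8,  35. ]), array([747.7,  10.4,  35. ]), array([ 763.4, -180.7,   35. ])]
```

```bash
cat > go.py <<'E'
# usage: go.py x y z jaw_yaw_deg : prints shift in present tool axes (mm) and turn about tool x; straight-down target
import sys
from h import *
np.set_printoptions(precision=1,suppress=True)
R,p=pose(); s=ctrl.sense()
print("t %.2f"%s["time_s"],"p",p,"tooly yaw %.1f"%np.degrees(np.arctan2(R[1,1],R[0,1])),"toolz yaw %.1f"%np.degrees(np.arctan2(R[1,2],R[0,2])),"tilt",np.round(np.degrees(np.arccos(-R[2,0])),2),"j",np.round(s["joints"],2),"F",s["force"],"w %.3f"%s["grip_width"])
if len(sys.argv)>1:
    T=np.array([float(a) for a in sys.argv[1:4]])
    print("shift tool mm",R.T@(T-p),"world",T-p)
if len(sys.argv)>4:
    for k in (0,180):
        y=np.radians(float(sys.argv[4])+k); X=np.array([0,0,-1.]);Y=np.array([np.cos(y),np.sin(y),0]);G=np.c_[X,Y,np.cross(X,Y)]
        rv=Ro.from_matrix(R.T@G).as_rotvec(); print("turn rad",np.round(rv,3),"rows %.1f"%(abs(rv[0])/0.185), "j6 pred approx",np.round(s["joints"][5],2))
E
python3 go.py 481 -319 160 176
```

```text
t 0.35 p [236.7 468.5 239.2] tooly yaw 63.2 toolz yaw -26.8 tilt 0.02 j [ 0.9  0.3  1.5  0.   1.3 -0.2] F [-0.8 -0.1 -0.8] w 0.998
shift tool mm [  79.3 -592.8  573.2] world [ 244.3 -787.5  -79.2]
turn rad [-2. -0.  0.] rows 10.6 j6 pred approx -0.22
turn rad [1.2 0.  0. ] rows 6.3 j6 pred approx -0.22
```

```bash
python3 -m jog '[[[-0.06,0,0,0,0,0],[0,-0.042,0.041,0,0,0],[0,-0.042,0.041,0,0,0],[0,-0.042,0.041,0,0,0],[0,-0.042,0.041,0,0,0],[0,-0.042,0.041,0,0,0],[0,-0.042,0.041,0,0,0],[0,-0.042,0.041,0,0,0],[0,-0.042,0.041,0,0,0],[0,-0.042,0.041,0,0,0],[0,-0.042,0.041,0,0,0],[0,-0.042,0.041,0,0,0]]]'; python3 go.py 481 -319 200 -4
```

```text
time_s: 1.85
eef_pos: [431.2, -149.2, 299.4]
ee_rot: [0.688, 0.164, 0.688, -0.164]
force: [0.2, 0.6, 0.4]
grip_width: 1.002
t 1.85 p [ 431.2 -149.2  299.4] tooly yaw 63.2 toolz yaw -26.8 tilt 0.03 j [-0.6  0.1  1.6  0.   1.4 -1.7] F [0.2 0.6 0.4] w 1.002
shift tool mm [  99.5 -129.1  121.1] world [  49.8 -169.8  -99.4]
turn rad [ 1.2  0.  -0. ] rows 6.3 j6 pred approx -1.69
turn rad [-2.  0.  0.] rows 10.6 j6 pred approx -1.69
```

```bash
python3 -m jog '[[[0,-0.043,0.0403,0,0,0],[0,-0.043,0.0403,0,0,0],[0.033,-0.043,0.0403,0,0,0],[0.033,0,0,0.18,0,0],[0.033,0,0,0.18,0,0],[0,0,0,0.18,0,0],[0,0,0,0.18,0,0],[0,0,0,0.18,0,0],[0,0,0,0.18,0,0],[0,0,0,0.09,0,0],[0,0,0,0,0,0]]]'; python3 go.py 481 -319 160 -4; python3 - <<'E'
from h import *
save(cap("wrist"),"w2"); c=cap("wrist"); print(proj(c,(481,-319,94)))
E
```

```text
time_s: 3.22
eef_pos: [479.5, -312.5, 202.7]
ee_rot: [-0.483, -0.516, -0.483, 0.516]
force: [-0.2, 0.6, -0.5]
grip_width: 0.998
t 3.23 p [ 479.5 -312.5  202.7] tooly yaw -3.8 toolz yaw -93.8 tilt 0.01 j [-0.8  0.5  1.4  0.   1.3 -0.7] F [-0.2  0.6 -0.5] w 0.998
shift tool mm [42.7  2.   6.3] world [  1.5  -6.5 -42.7]
turn rad [ 0. -0.  0.] rows 0.0 j6 pred approx -0.72
turn rad [-3.1 -0.  -0. ] rows 17.0 j6 pred approx -0.72
[281.16262283 214.26526379]
```

View pics/w2.png

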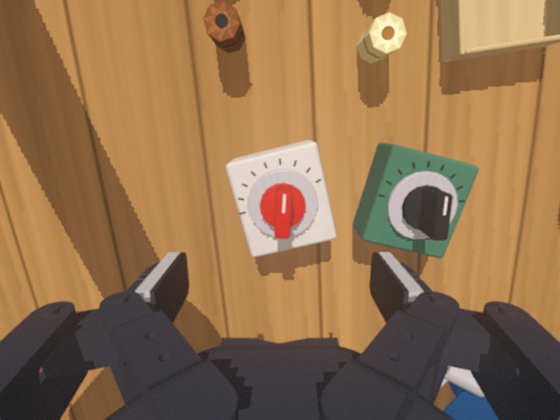

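Wrist view: red bar centred at about (283,213), with the white line on its upper half. The pointer is therefore towards world +y, which puts the dial at about 1.8 rad. I'll refine with a red mask.

```bash
python3 - <<'E'
from h import *
c=cap("wrist"); im=c["image"].astype(int); m=((im[...,0]>150)&(im[...,1]<70)).astype('uint8')
save(c,"w3",(210,130,350,270,4))
E
python3 go.py
```

```text
t 3.38 p [ 479.5 -312.6  202.7] tooly yaw -3.7 toolz yaw -93.7 tilt 0.0 j [-0.8  0.5  1.4 -0.   1.3 -0.7] F [ 1.3 -0.1  1.2] w 1.003
```

View pics/w3.png

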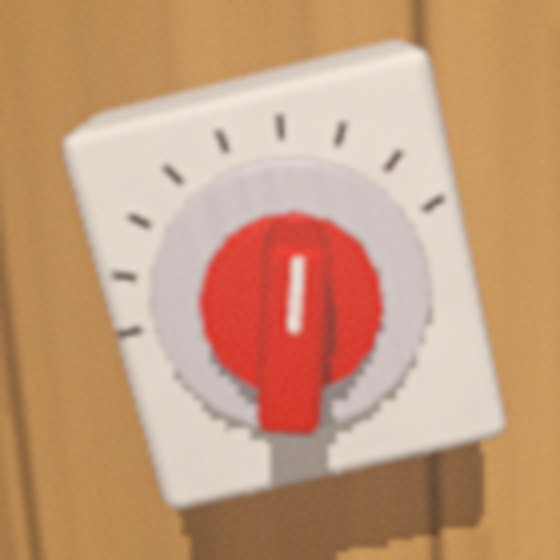

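```bash
python3 go.py 482.6 -319.5 78 -6.2; python3 -m jog '[[[0.03,0.0035,0.007,0.042,0,0],[0.04,0,0,0,0,0],[0.04,0,0,0,0,0],[0.015,0,0,0,0,0],[0,0,0,0,0,0]]]'; python3 go.py 482.6 -319.5 78 -6.2
```

```text
t 3.38 p [ 479.5 -312.6  202.7] tooly yaw -3.7 toolz yaw -93.7 tilt 0.0 j [-0.8  0.5  1.4 -0.   1.3 -0.7] F [ 1.3 -0.1  1.2] w 1.003
shift tool mm [124.7   3.6   6.7] world [   3.1   -6.9 -124.7]
turn rad [ 0. -0.  0.] rows 0.2 j6 pred approx -0.72
turn rad [-3.1 -0.  -0. ] rows 16.8 j6 pred approx -0.72
time_s: 4.0
eef_pos: [482.5, -319.8, 77.8]
ee_rot: [-0.472, -0.526, -0.472, 0.526]
force: [0.3, 0.3, 0.9]
grip_width: 1.002
t 4.00 p [ 482.5 -319.8   77.8] tooly yaw -6.2 toolz yaw -96.2 tilt 0.03 j [-0.8  0.6  1.5 -0.   1.  -0.7] F [0.3 0.3 0.9] w 1.002
shift tool mm [-0.2  0.  -0.4] world [0.1 0.3 0.2]
turn rad [-0. -0.  0.] rows 0.0 j6 pred approx -0.68
turn rad [3.1 0.  0. ] rows 17.0 j6 pred approx -0.68
```

Close on the bar.

```bash
python3 -m jog '[[[0,0,0,0,0,0],[0,0,0,0,0,0],[0,0,0,0,0,0],[0,0,0,0,0,0],[0,0,0,0,0,0],[0,0,0,0,0,0],[0,0,0,0,0,0],[0,0,0,0,0,0]]]' 255 30; python3 go.py
```

```text
time_s: 5.0
eef_pos: [482.4, -319.8, 78.2]
ee_rot: [-0.472, -0.526, -0.472, 0.527]
force: [-2.7, 0.7, 5.5]
grip_width: 0.154
t 5.00 p [ 482.4 -319.8   78.2] tooly yaw -6.2 toolz yaw -96.2 tilt 0.02 j [-0.8  0.6  1.5 -0.   1.  -0.7] F [-2.7  0.7  5.5] w 0.154
```

```bash
python3 -m jog '[[[0,0,0,-0.18,0,0],[0,0,0,-0.18,0,0],[0,0,0,-0.18,0,0],[0,0,0,-0.18,0,0],[0,0,0,-0.18,0,0],[0,0,0,-0.18,0,0],[0,0,0,-0.18,0,0],[0,0,0,-0.18,0,0],[0,0,0,-0.18,0,0],[0,0,0,-0.09,0,0],[0,0,0,0,0,0]]]'; python3 go.py; python3 -c "from h import *; print(ctrl.sense()['wrist_torque'])"
```

```text
time_s: 6.38
eef_pos: [481.6, -320.5, 78.2]
ee_rot: [0.706, -0.011, 0.708, 0.011]
force: [-8.2, -1.5, 6.4]
grip_width: 0.159
t 6.38 p [ 481.6 -320.5   78.2] tooly yaw 91.8 toolz yaw 1.8 tilt 0.12 j [-0.8  0.6  1.5 -0.   1.  -2.4] F [-8.2 -1.5  6.4] w 0.159
[-0.28410055  1.34713724  0.03200599]
```

```bash
python3 -m jog '[[[0,0,0,-0.09,0,0],[0,0,0,-0.09,0,0],[0,0,0,-0.05,0,0],[0,0,0,0,0,0],[0,0,0,0,0,0]]]'; python3 go.py; python3 -c "from h import *; print(ctrl.sense()['wrist_torque'])"
```

```text
time_s: 7.0
eef_pos: [482.1, -320.6, 78.3]
ee_rot: [0.701, -0.091, 0.701, 0.09]
force: [-6.2, -1.2, 6.6]
grip_width: 0.155
t 7.00 p [ 482.1 -320.6   78.3] tooly yaw 104.7 toolz yaw 14.7 tilt 0.04 j [-0.8  0.6  1.5 -0.   1.  -2.6] F [-6.2 -1.2  6.6] w 0.155
[-0.24790791  0.99265088 -1.21607953]
```

```bash
python3 -m jog '[[[0,0,0,0.05,0,0],[0,0,0,0,0,0],[0,0,0,0,0,0],[0,0,0,0,0,0],[0,0,0,0,0,0],[-0.04,0,0,0,0,0],[-0.06,0,0,0,0,0],[-0.06,0,0,0,0,0],[-0.03,0,0,0,0,0],[0,0,0,0,0,0]]]' 0; python3 go.py 560 270 330 112; python3 - <<'E'
from h import *
c=cap("wrist");save(c,"w4"); save(cap("side"),"d4",(200,220,440,400,3))
E
```

```text
time_s: 8.25
eef_pos: [483.0, -320.2, 270.0]
ee_rot: [0.704, -0.076, 0.702, 0.073]
force: [-0.5, 0.1, -0.8]
grip_width: 0.999
t 8.25 p [ 483.  -320.2  270. ] tooly yaw 102.1 toolz yaw 12.1 tilt 0.27 j [-0.8  0.4  1.3  0.   1.4 -2.6] F [-0.5  0.1 -0.8] w 0.999
shift tool mm [-61.6 560.9 198.7] world [ 77.  590.2  60. ]
turn rad [-0.2  0.   0. ] rows 0.9 j6 pred approx -2.57
turn rad [ 3.  0. -0.] rows 16.0 j6 pred approx -2.57
```

View pics/w4.png

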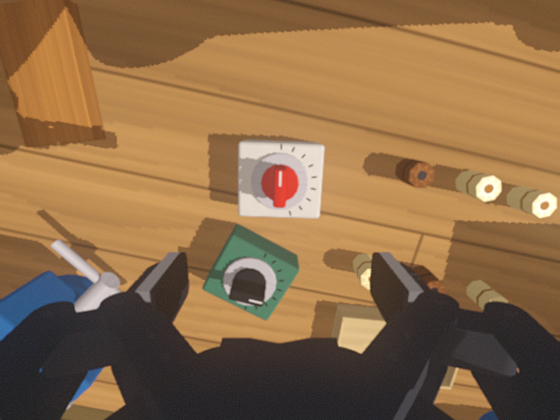

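View pics/d4.png

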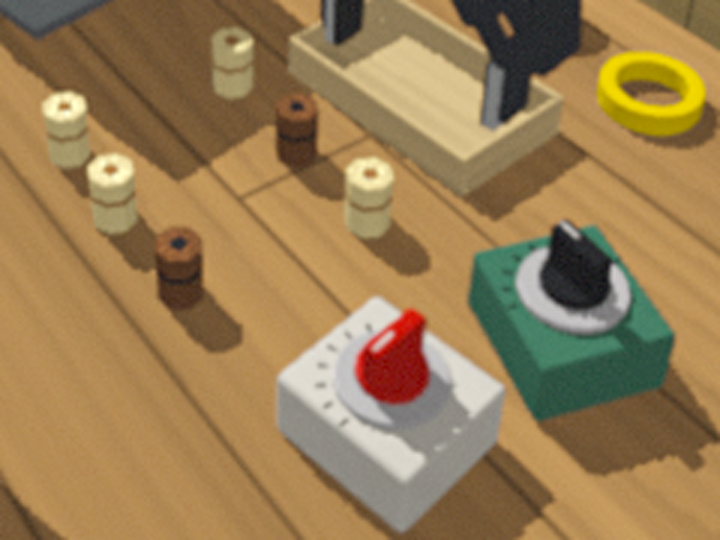

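Red dial at off: the bar is aligned with the box x, pointer at -x. The lamp dial is untouched. Next is the brush.

```bash
python3 -m jog '[[[-0.06,0,0,-0.17,0,0],[0,0.05,0.009,0,0,0],[0,0.05,0.009,0,0,0],[0,0.05,0.009,0,0,0],[0,0.05,0.009,0,0,0],[0,0.05,0.009,0,0,0],[0,0.05,0.009,0,0,0],[0,0.05,0.009,0,0,0],[0,0.05,0.009,0,0,0],[0,0.05,0.009,0,0,0],[0,0.05,0.009,0,0,0],[0,0,0,0,0,0]]]'; python3 go.py 560 270 330 112
```

```text
time_s: 9.85
eef_pos: [379.3, 180.2, 326.4]
ee_rot: [0.693, -0.135, 0.695, 0.135]
force: [-0.3, 0.2, 0.7]
grip_width: 0.999
t 9.85 p [379.3 180.2 326.4] tooly yaw 112.1 toolz yaw 22.1 tilt 0.16 j [ 0.2  0.   1.6  0.   1.5 -1.8] F [-0.3  0.2  0.7] w 0.999
shift tool mm [ -4.1  15.3 201.2] world [180.7  89.8   3.6]
turn rad [ 0. -0. -0.] rows 0.0 j6 pred approx -1.79
turn rad [-3.1  0.  -0. ] rows 17.0 j6 pred approx -1.79
```

```bash
python3 -m jog '[[[0,0.004,0.05,0,0,0],[0,0.004,0.05,0,0,0],[0,0.004,0.05,0,0,0],[0,0.004,0.05,0,0,0],[0,0,0,0,0,0]]]'; python3 go.py 560 270 330 112; python3 - <<'E'
from h import *
c=cap("wrist");save(c,"w5"); 
for X in [(560,270,262),(492.5,228.2,262),(628,313,262),(479.3,250.1,262)]: print(proj(c,X))
E
```

```text
time_s: 10.48
eef_pos: [562.5, 266.4, 323.3]
ee_rot: [0.692, -0.134, 0.697, 0.133]
force: [0.2, -0.1, -1.0]
grip_width: 0.999
t 10.47 p [562.5 266.4 323.3] tooly yaw 111.7 toolz yaw 21.7 tilt 0.35 j [ 0.2  0.5  1.  -0.   1.6 -1.7] F [ 0.2 -0.1 -1. ] w 0.999
shift tool mm [-6.7  4.3 -1. ] world [-2.5  3.6  6.7]
turn rad [-0. -0. -0.] rows 0.0 j6 pred approx -1.7
turn rad [ 3.1 -0.   0. ] rows 17.0 j6 pred approx -1.7
[284.86191664 223.71851683]
[263.05921222 102.613823  ]
[304.02289516 324.56387405]
[304.13798111  95.55937002]
```

View pics/w5.png

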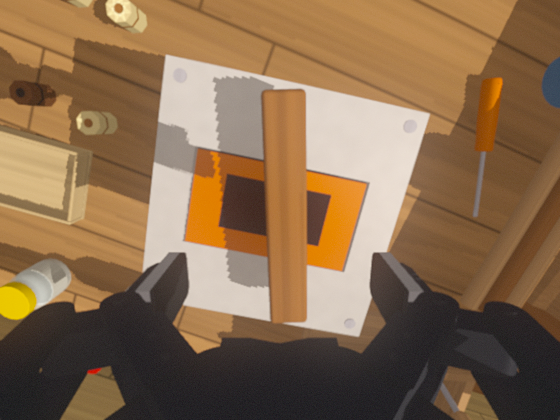

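Brush spans (264,90)–(306,321) in the wrist image, with the hatch around it. Measure from this view.

```bash
python3 - <<'E'
from h import *
np.set_printoptions(precision=1,suppress=True)
c=cap("wrist")
b=np.array([onz(c,p,262) for p in [(264,90),(305,90),(306,321),(270,323)]]);print(b,b.mean(0))
h=np.array([onz(c,p,220) for p in [(197,148),(368,182),(344,271),(184,240)]]);print(h,h.mean(0))
ax=(b[2]+b[3]-b[0]-b[1]);print(np.degrees(np.arctan2(ax[1],ax[0])))
ax=(h[1]+h[2]-h[0]-h[3]);print(np.degrees(np.arctan2(ax[1],ax[0])))
E
```

```text
[[484.1 225.6 262. ]
 [474.7 249.1 262. ]
 [624.4 313.4 262. ]
 [636.  288.9 262. ]] [554.8 269.3 262. ]
[[539.5 188.9 220. ]
 [514.3 324.5 220. ]
 [592.3 339.5 220. ]
 [616.3 202.2 220. ]] [565.6 263.8 220. ]
22.941478279382345
100.22135479912373
```

```bash
python3 go.py 556 270 240 113; python3 -m jog '[[[0.0,0.006,-0.004,-0.022,0,0],[0.03,0,0,0,0,0],[0.03,0,0,0,0,0],[0.02,0,0,0,0,0],[0,0,0,0,0,0]]]';python3 go.py 556 270 240 113; 
```

```text
t 10.57 p [560.4 266.  326.3] tooly yaw 111.7 toolz yaw 21.7 tilt 0.16 j [ 0.2  0.5  1.  -0.   1.6 -1.7] F [0.3 0.6 0.4] w 1.002
shift tool mm [86.3  5.3 -2.4] world [ -4.4   4.  -86.3]
turn rad [-0. -0. -0.] rows 0.1 j6 pred approx -1.7
turn rad [ 3.1 -0.   0. ] rows 16.9 j6 pred approx -1.7
time_s: 11.2
eef_pos: [553.1, 270.8, 247.5]
ee_rot: [0.692, -0.141, 0.693, 0.141]
force: [-0.3, 0.5, 0.7]
grip_width: 0.997
t 11.20 p [553.1 270.8 247.5] tooly yaw 113.1 toolz yaw 23.1 tilt 0.1 j [ 0.3  0.5  1.2  0.   1.4 -1.7] F [-0.3  0.5  0.7] w 0.997
shift tool mm [ 7.5 -1.9  2.4] world [ 2.9 -0.8 -7.5]
turn rad [ 0. -0. -0.] rows 0.0 j6 pred approx -1.71
turn rad [-3.1  0.  -0. ] rows 17.0 j6 pred approx -1.71
```

```bash
python3 -m jog '[[[0.007,-0.001,0.002,0,0,0],[0,0,0,0,0,0],[0,0,0,0,0,0],[0,0,0,0,0,0],[0,0,0,0,0,0],[0,0,0,0,0,0],[0,0,0,0,0,0],[0,0,0,0,0,0]]]' 255 40;python3 go.py
```

```text
time_s: 12.2
eef_pos: [556.7, 271.0, 241.4]
ee_rot: [0.693, -0.141, 0.692, 0.141]
force: [-0.3, -0.5, 5.8]
grip_width: 0.32
t 12.20 p [556.7 271.  241.4] tooly yaw 113.0 toolz yaw 23.0 tilt 0.06 j [ 0.3  0.5  1.2  0.   1.4 -1.7] F [-0.3 -0.5  5.8] w 0.320
```

```bash
python3 -m jog '[[[-0.03,0,0,0,0,0],[-0.03,0,0,0,0,0],[-0.02,0,0,0,0,0],[0,0,0,0,0,0]]]';python3 go.py 690 -91 250 5.2
```

```text
time_s: 12.7
eef_pos: [556.8, 271.0, 321.4]
ee_rot: [0.693, -0.141, 0.692, 0.141]
force: [1.2, -0.1, -1.4]
grip_width: 0.322
t 12.70 p [556.8 271.  321.4] tooly yaw 113.0 toolz yaw 23.0 tilt 0.1 j [ 0.3  0.5  1.  -0.   1.6 -1.7] F [ 1.2 -0.1 -1.4] w 0.322
shift tool mm [  71.5 -385.2  -19.3] world [ 133.2 -362.   -71.4]
turn rad [ 1.9  0.  -0. ] rows 10.2 j6 pred approx -1.71
turn rad [-1.3  0.   0. ] rows 6.8 j6 pred approx -1.71
```

```bash
python3 -m jog '[[[0,-0.048,-0.0024,0,0,0],[0,-0.048,-0.0024,0,0,0],[0,-0.048,-0.0024,0,0,0],[0,-0.048,-0.0024,0,0,0],[0.01,-0.048,-0.0024,0,0,0],[0.02,-0.048,-0.0024,0,0,0],[0.02,-0.048,-0.0024,0,0,0],[0.02,-0.048,-0.0024,0,0,0],[0,0,0,0,0,0]]]';python3 go.py 702 -91.5 130 5.2
```

```text
time_s: 13.82
eef_pos: [688.7, -93.1, 245.8]
ee_rot: [0.691, -0.139, 0.695, 0.141]
force: [0.5, 0.7, -1.1]
grip_width: 0.318
t 13.82 p [688.7 -93.1 245.8] tooly yaw 112.8 toolz yaw 22.8 tilt 0.4 j [-0.3  0.7  0.8 -0.   1.6 -2.3] F [ 0.5  0.7 -1.1] w 0.318
shift tool mm [115.7  -4.1  13.6] world [  13.3    1.6 -115.8]
turn rad [ 1.9 -0.   0. ] rows 10.2 j6 pred approx -2.27
turn rad [-1.3 -0.  -0. ] rows 6.8 j6 pred approx -2.27
```

```bash
python3 -m jog '[[[0,0,0,0.18,0,0],[0,0,0,0.18,0,0],[0,0,0,0.18,0,0],[0,0,0,0.18,0,0],[0,0,0,0.18,0,0],[0,0,0,0.18,0,0],[0,0,0,0.18,0,0],[0,0,0,0.18,0,0],[0,0,0,0.18,0,0],[0,0,0,0.18,0,0],[0,0,0,0.08,0,0],[0,0,0,0,0,0]]]';python3 go.py 702 -91.5 130 5.2; python3 - <<'E'
from h import *
save(cap("scene"),"s6",(150,150,350,310,4)); save(cap("side"),"d6",(200,170,440,350,3))
E
```

```text
time_s: 15.32
eef_pos: [689.0, -89.0, 250.2]
ee_rot: [0.523, 0.476, 0.523, -0.476]
force: [0.1, 0.6, -1.0]
grip_width: 0.315
t 15.32 p [689.  -89.  250.2] tooly yaw 5.4 toolz yaw -84.6 tilt 0.06 j [-0.3  0.7  0.8  0.   1.6 -0.4] F [ 0.1  0.6 -1. ] w 0.315
shift tool mm [120.1  12.8   3.7] world [  13.    -2.5 -120.2]
turn rad [ 0. -0.  0.] rows 0.0 j6 pred approx -0.39
turn rad [-3.1 -0.  -0. ] rows 17.0 j6 pred approx -0.39
```

View pics/s6.png

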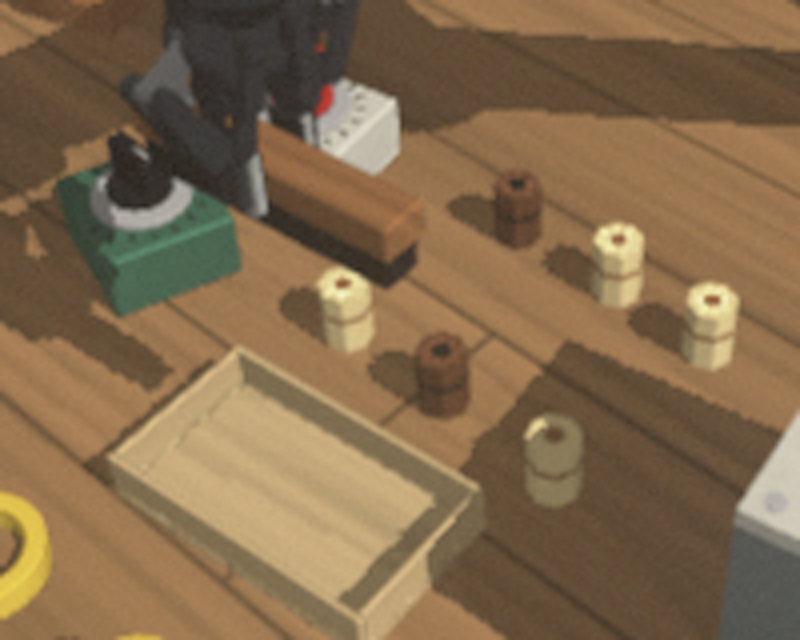

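View pics/d6.png

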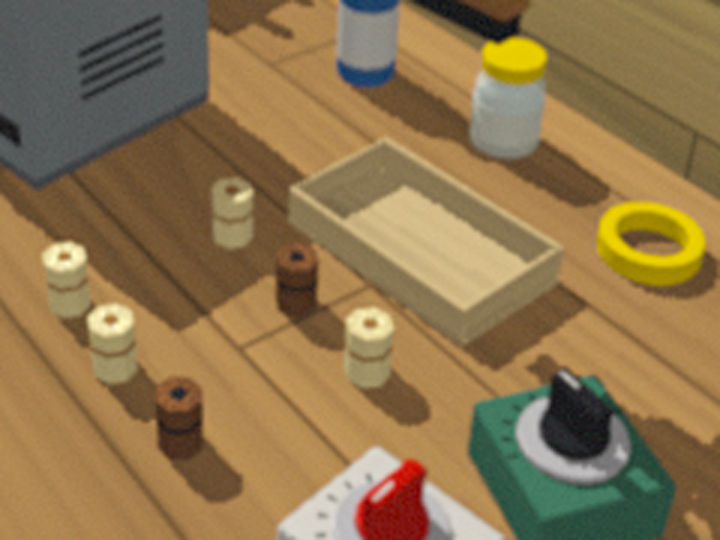

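```bash
python3 - <<'E'
from h import *
np.set_printoptions(precision=1,suppress=True)
d=cap("side");s=cap("scene")
t=np.array([onz(d,(x/3+199.67,y/3+169.67),35) for x,y in [(290,188),(385,142),(560,250),(464,305)]]);print(t,t.mean(0))
t=np.array([onz(s,(x/4+149.6,y/4+149.6),35) for x,y in [(240,348),(482,490),(362,630),(110,458)]]);print(t,t.mean(0))
E
```

```text
[[ 636.2   -6.6   35. ]
 [ 739.3   -0.2   35. ]
 [ 757.5 -184.4   35. ]
 [ 657.3 -188.9   35. ]] [697.6 -95.   35. ]
[[ 656.8 -190.6   35. ]
 [ 639.1   -5.    35. ]
 [ 747.7   10.3   35. ]
 [ 763.4 -180.8   35. ]] [701.8 -91.5  35. ]
```

```bash
python3 go.py 699 -93 80 5.2; python3 -m jog '[[[0,0.009,0.005,0,0,0],[0.05,0,0,0,0,0],[0.05,0,0,0,0,0],[0.05,0,0,0,0,0],[0.02,0,0,0,0,0],[0,0,0,0,0,0]]]'; python3 go.py 699 -93 28 5.2; python3 - <<'E'
from h import *
save(cap("scene"),"s7",(150,150,350,310,4)); save(cap("side"),"d7",(200,170,440,350,3))
E
```

```text
t 15.53 p [689.2 -89.6 250.6] tooly yaw 5.4 toolz yaw -84.6 tilt 0.02 j [-0.3  0.7  0.8  0.   1.6 -0.4] F [ 0.2 -0.6 -0.6] w 0.321
shift tool mm [170.6   9.5   4.3] world [   9.8   -3.4 -170.6]
turn rad [ 0. -0.  0.] rows 0.0 j6 pred approx -0.39
turn rad [-3.1 -0.  -0. ] rows 17.0 j6 pred approx -0.39
time_s: 16.27
eef_pos: [698.6, -94.0, 80.5]
ee_rot: [0.522, 0.476, 0.523, -0.476]
force: [-0.0, 0.3, -0.2]
grip_width: 0.317
t 16.27 p [698.6 -94.   80.5] tooly yaw 5.4 toolz yaw -84.6 tilt 0.05 j [-0.3  0.8  1.   0.   1.2 -0.4] F [-0.   0.3 -0.2] w 0.317
shift tool mm [52.5  0.5 -1. ] world [  0.4   1.  -52.5]
turn rad [ 0. -0.  0.] rows 0.0 j6 pred approx -0.39
turn rad [-3.1 -0.  -0. ] rows 17.0 j6 pred approx -0.39
```

View pics/s7.png

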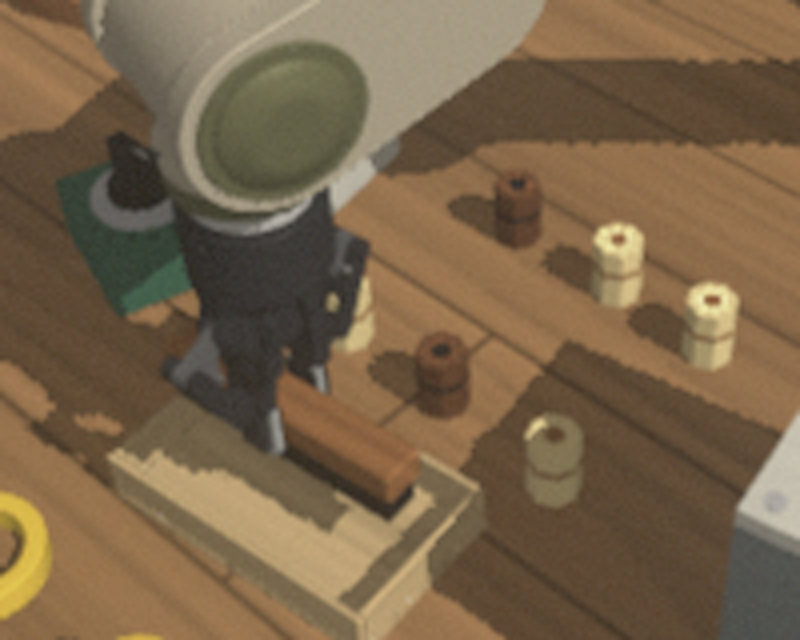

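View pics/d7.png

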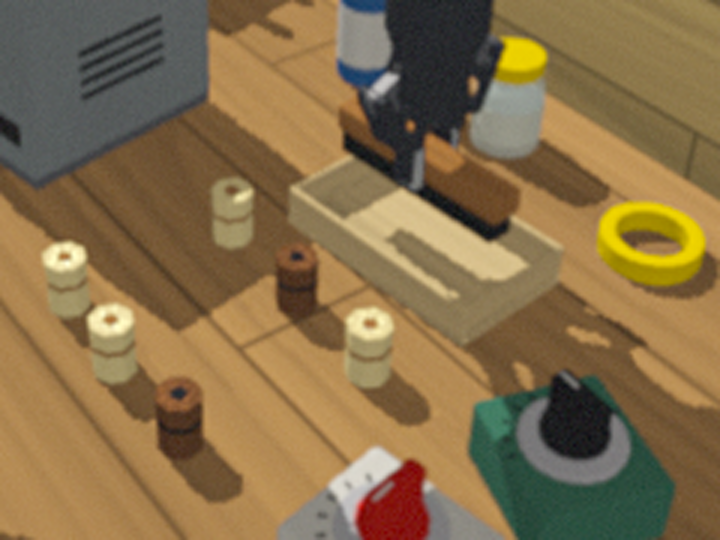

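```bash
python3 -m jog '[[[0.025,0,0,0,0,0],[0.02,0,0,0,0,0],[0.006,0,0,0,0,0],[0,0,0,0,0,0]]]'; python3 go.py 699 -93 28 5.2
```

```text
time_s: 16.88
eef_pos: [698.9, -94.2, 30.1]
ee_rot: [0.523, 0.476, 0.523, -0.476]
force: [0.3, 0.1, 0.2]
grip_width: 0.32
t 16.88 p [698.9 -94.2  30.1] tooly yaw 5.3 toolz yaw -84.7 tilt 0.03 j [-0.3  0.9  1.1 -0.   1.2 -0.4] F [0.3 0.1 0.2] w 0.320
shift tool mm [ 2.1  0.2 -1.1] world [ 0.1  1.2 -2.1]
turn rad [ 0.  0. -0.] rows 0.0 j6 pred approx -0.39
turn rad [-3.1  0.   0. ] rows 17.0 j6 pred approx -0.39
```

```bash
python3 -m jog '[[[0.003,0,0,0,0,0],[0,0,0,0,0,0]]]'; python3 -m jog '[[[0,0,0,0,0,0],[0,0,0,0,0,0],[0,0,0,0,0,0],[-0.03,0,0,0,0,0],[-0.05,0,0,0,0,0],[-0.06,0,0,0,0,0],[-0.06,0,0,0,0,0],[0,0,0,0,0,0]]]' 110; python3 go.py 583 -176 160 5; python3 - <<'E'
from h import *
save(cap("wrist"),"w8"); save(cap("side"),"d8",(200,170,440,350,3))
E
```

```text
time_s: 17.12
eef_pos: [698.8, -94.1, 27.1]
ee_rot: [0.523, 0.476, 0.523, -0.476]
force: [-0.1, 0.7, -0.2]
grip_width: 0.32
time_s: 18.12
eef_pos: [700.1, -94.4, 232.9]
ee_rot: [0.526, 0.478, 0.519, -0.475]
force: [0.4, 0.7, 0.1]
grip_width: 0.571
t 18.12 p [700.1 -94.4 232.9] tooly yaw 5.3 toolz yaw -84.7 tilt 0.6 j [-0.3  0.7  0.8  0.   1.6 -0.4] F [0.4 0.7 0.1] w 0.571
shift tool mm [  72.  -124.8   70.1] world [-117.1  -81.6  -72.9]
turn rad [ 0.  0. -0.] rows 0.0 j6 pred approx -0.39
turn rad [-3.1  0.   0. ] rows 16.9 j6 pred approx -0.39
```

View pics/d8.png

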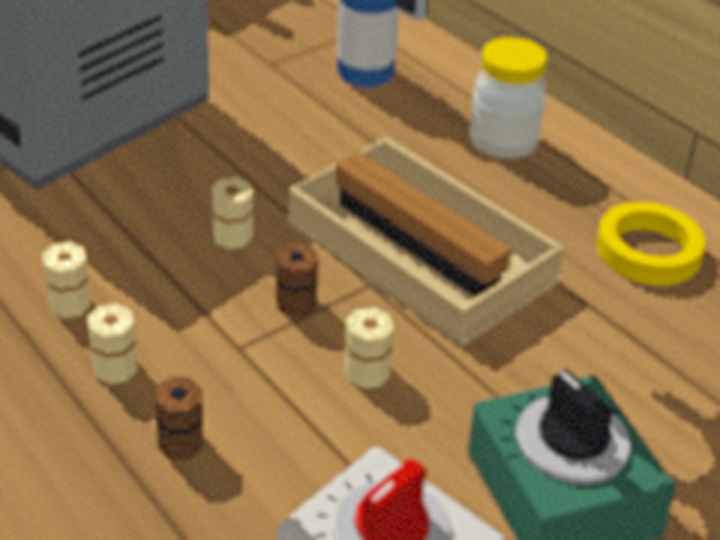

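View pics/w8.png

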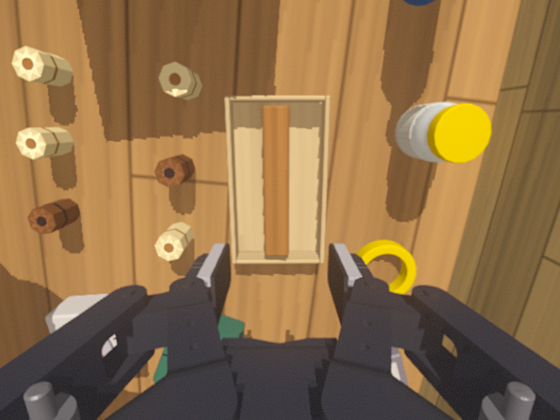

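Brush lies in the tray. Now check the hatch hinge side, lamp box position and blank orientations.

```bash
python3 - <<'E'
from h import *
np.set_printoptions(precision=1,suppress=True)
d=cap("side");s=cap("scene")
save(s,"s9",(340,200,490,310,5)); save(d,"d9",(150,90,290,200,5))
t=np.array([onz(d,(x/3+199.67,y/3+219.67),50) for x,y in [(597,228),(672,335),(540,365),(472,255)]]);print(t,t.mean(0))
t=np.array([onz(s,(x/4+149.6,y/4+149.6),50) for x,y in [(57,183),(180,142),(240,228),(110,268)]]);print(t,t.mean(0))
w=cap("wrist"); save(w,"w9",(0,30,240,280,3))
E
```

```text
[[ 668.8 -302.2   50. ]
 [ 640.  -389.5   50. ]
 [ 559.7 -360.6   50. ]
 [ 585.9 -273.6   50. ]] [ 613.6 -331.5   50. ]
[[ 645.9 -386.5   50. ]
 [ 563.5 -358.1   50. ]
 [ 594.3 -259.8   50. ]
 [ 673.5 -293.1   50. ]] [ 619.3 -324.4   50. ]
```

View pics/s9.png

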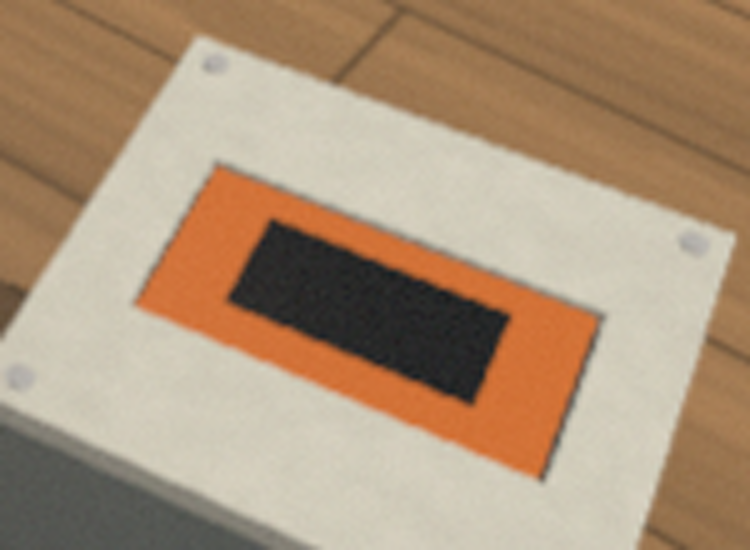

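View pics/d9.png

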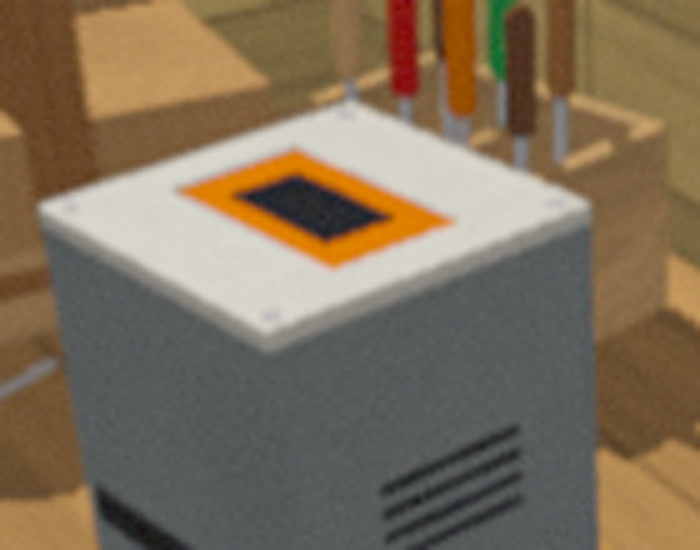

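View pics/w9.png

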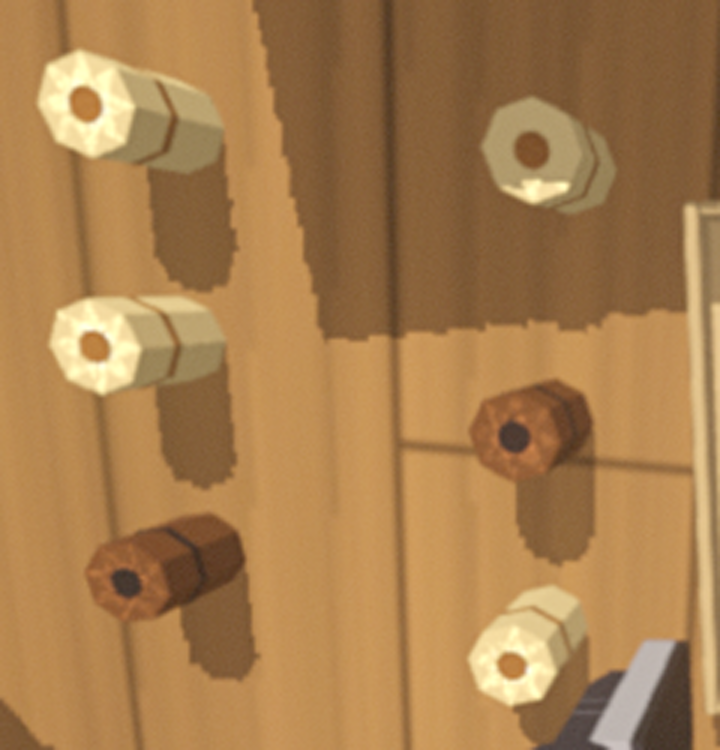

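The hatch's dark gap shows on its robot-side long edge, so the hinge is on the far (+x) edge and the polisher yaw is about 10°. All six pieces are standing. Going for blank A, at (583,-175).

```bash
python3 -m jog '[[[0,-0.042,0.024,0,0,0],[0,-0.042,0.024,0,0,0],[0.03,-0.041,0.024,0,0,0],[0.04,0,0,0,0,0],[0,0,0,0,0,0],[0,0,0,0,0,0]]]' 90; python3 go.py 583 -175 100 5; python3 - <<'E'
from h import *
c=cap("wrist");save(c,"w10",(180,110,380,310,3)); print(proj(c,(583,-175,46)))
E
```

```text
time_s: 19.12
eef_pos: [581.6, -177.3, 157.8]
ee_rot: [0.523, 0.476, 0.522, -0.476]
force: [-0.2, -0.4, 1.0]
grip_width: 0.648
t 19.12 p [ 581.6 -177.3  157.8] tooly yaw 5.4 toolz yaw -84.6 tilt 0.07 j [-0.5  0.6  1.3  0.   1.2 -0.6] F [-0.2 -0.4  1. ] w 0.648
shift tool mm [57.8  1.5 -2.2] world [  1.4   2.3 -57.8]
turn rad [ 0.  0. -0.] rows 0.0 j6 pred approx -0.58
turn rad [-3.1  0.   0. ] rows 16.9 j6 pred approx -0.58
[280.50044488 203.39008129]
```

View pics/w10.png

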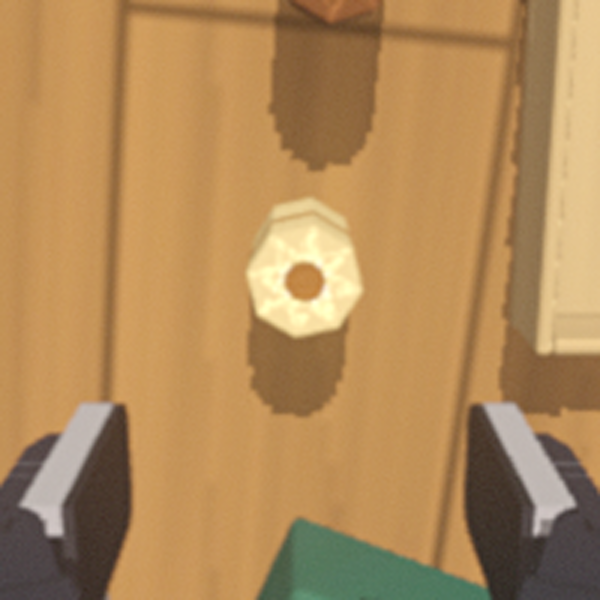

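```bash
python3 -m jog '[[[0.02,0.0025,-0.0022,-0.153,0,0],[0.04,0,0,-0.152,0,0],[0.04,0,0,0,0,0],[0.02,0,0,0,0,0],[0,0,0,0,0,0]]]'; python3 go.py 584 -175 27 23
```

```text
time_s: 19.8
eef_pos: [583.4, -174.6, 36.6]
ee_rot: [0.589, 0.391, 0.589, -0.391]
force: [1.0, 0.2, 0.2]
grip_width: 0.648
t 19.80 p [ 583.4 -174.6   36.6] tooly yaw 22.8 toolz yaw -67.2 tilt 0.05 j [-0.5  0.7  1.4 -0.   1.  -0.9] F [1.  0.2 0.2] w 0.648
shift tool mm [9.6 0.4 0.6] world [ 0.6 -0.4 -9.6]
turn rad [-0. -0.  0.] rows 0.0 j6 pred approx -0.88
turn rad [3.1 0.  0. ] rows 17.0 j6 pred approx -0.88
```

```bash
python3 -m jog '[[[0.0095,0,0,0,0,0],[0,0,0,0,0,0],[0,0,0,0,0,0],[0,0,0,0,0,0],[0,0,0,0,0,0],[0,0,0,0,0,0]]]' 255 40; python3 go.py; python3 -m jog '[[[-0.03,0,0,0,0,0],[-0.06,0,0,0,0,0],[-0.06,0,0,0,0,0],[-0.06,0,0,0,0,0],[-0.06,0,0,0,0,0],[-0.02,0,0,0,0,0],[0,0,0,0,0,0]]]'; python3 go.py 566 264 315 100.3
```

```text
time_s: 20.55
eef_pos: [583.3, -175.0, 27.6]
ee_rot: [0.589, 0.391, 0.589, -0.391]
force: [-0.5, -0.3, 2.7]
grip_width: 0.343
t 20.55 p [ 583.3 -175.    27.6] tooly yaw 22.8 toolz yaw -67.2 tilt 0.02 j [-0.5  0.7  1.4 -0.   1.  -0.9] F [-0.5 -0.3  2.7] w 0.343
time_s: 21.42
eef_pos: [583.4, -175.1, 318.3]
ee_rot: [0.59, 0.391, 0.588, -0.391]
force: [-0.8, -0.6, -1.1]
grip_width: 0.346
t 21.43 p [ 583.4 -175.1  318.3] tooly yaw 22.8 toolz yaw -67.2 tilt 0.15 j [-0.5  0.5  1.1 -0.   1.6 -0.9] F [-0.8 -0.6 -1.1] w 0.346
shift tool mm [   2.7  154.1 -411.5] world [-17.4 439.1  -3.3]
turn rad [-1.4  0.  -0. ] rows 7.3 j6 pred approx -0.88
turn rad [ 1.8 -0.  -0. ] rows 9.7 j6 pred approx -0.88
```

```bash
python3 -m jog '[[[0,0.019,-0.0514,0,0,0],[0,0.019,-0.0514,0,0,0],[0,0.019,-0.0514,0,0,0],[0,0.019,-0.0514,0,0,0],[0,0.019,-0.0514,0,0,0],[0,0.019,-0.0514,0,0,0],[0,0.019,-0.0514,0,0,0],[0,0.019,-0.0514,0,0,0],[0,0,0,0,0,0]]]'; python3 -m jog '[[[0,0,0,-0.17,0,0],[0,0,0,-0.17,0,0],[0,0,0,-0.17,0,0],[0,0,0,-0.17,0,0],[0,0,0,-0.17,0,0],[0,0,0,-0.17,0,0],[0,0,0,-0.17,0,0],[0,0,0,-0.163,0,0],[0,0,0,0,0,0]]]';python3 go.py 566 264 260 100.3;  python3 - <<'E'
from h import *
save(cap("wrist"),"w11");save(cap("side"),"d11",(150,60,310,220,4))
E
```

```text
time_s: 22.55
eef_pos: [562.8, 266.2, 314.7]
ee_rot: [0.589, 0.389, 0.591, -0.391]
force: [0.5, -1.4, -0.1]
grip_width: 0.345
time_s: 23.68
eef_pos: [563.9, 262.1, 315.9]
ee_rot: [0.704, -0.063, 0.705, 0.063]
force: [0.0, -0.6, -0.1]
grip_width: 0.343
t 23.68 p [563.9 262.1 315.9] tooly yaw 100.2 toolz yaw 10.2 tilt 0.13 j [ 0.2  0.5  1.  -0.   1.6 -1.5] F [ 0.  -0.6 -0.1] w 0.343
shift tool mm [55.9  1.5  2.5] world [  2.1   1.9 -55.9]
turn rad [-0. -0.  0.] rows 0.0 j6 pred approx -1.5
turn rad [3.1 0.  0. ] rows 17.0 j6 pred approx -1.5
```

View pics/w11.png

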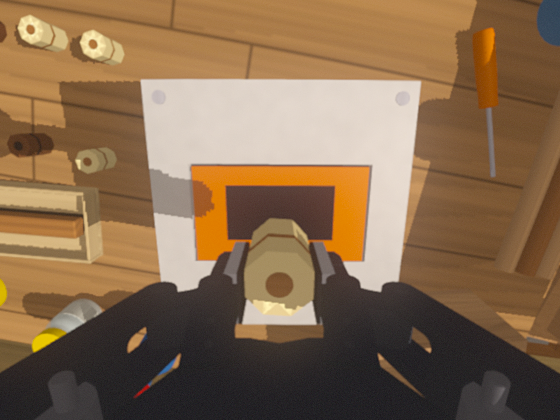

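View pics/d11.png

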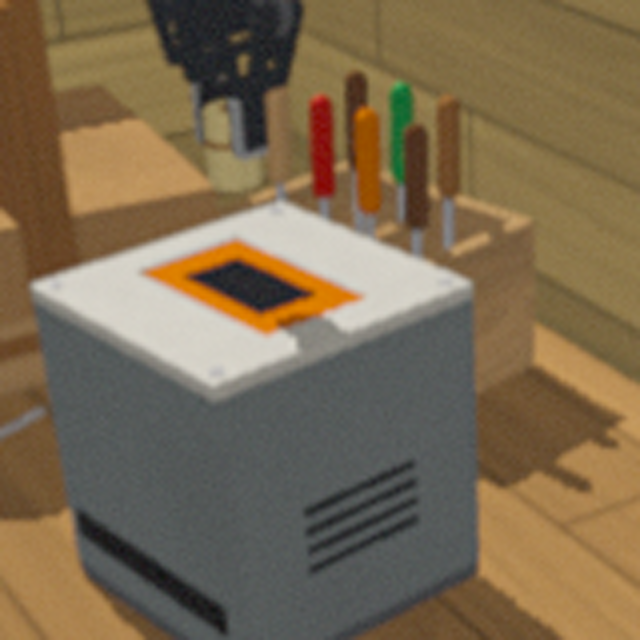

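```bash
python3 -m jog '[[[0.02,0.0015,0.0025,0,0,0],[0.03,0,0,0,0,0],[0.02,0,0,0,0,0],[0.015,0,0,0,0,0],[0.015,0,0,0,0,0],[0,0,0,0,0,0]]]';python3 go.py 566 264 172 100.3
```

```text
time_s: 24.52
eef_pos: [565.1, 264.7, 216.4]
ee_rot: [0.703, -0.063, 0.706, 0.063]
force: [-5.4, -1.1, 1.2]
grip_width: 0.347
t 24.52 p [565.1 264.7 216.4] tooly yaw 100.2 toolz yaw 10.2 tilt 0.22 j [ 0.2  0.6  1.2  0.   1.4 -1.5] F [-5.4 -1.1  1.2] w 0.347
shift tool mm [44.4 -0.8  0.9] world [  0.9  -0.7 -44.4]
turn rad [-0. -0.  0.] rows 0.0 j6 pred approx -1.5
turn rad [3.1 0.  0. ] rows 17.0 j6 pred approx -1.5
```

```bash
python3 -m jog '[[[0.015,0,0,0,0,0],[0.015,0,0,0,0,0],[0.012,0,0.001,0,0,0],[0.003,0,0,0,0,0],[0,0,0,0,0,0]]]';python3 go.py 566 264 172 100.3; python3 - <<'E'
from h import *
save(cap("scene"),"s12",(330,150,490,310,4))
E
```

```text
time_s: 25.15
eef_pos: [566.6, 265.0, 171.5]
ee_rot: [0.703, -0.064, 0.705, 0.063]
force: [-3.1, -0.3, -3.1]
grip_width: 0.35
t 25.15 p [566.6 265.  171.5] tooly yaw 100.3 toolz yaw 10.3 tilt 0.13 j [ 0.2  0.6  1.3  0.   1.3 -1.5] F [-3.1 -0.3 -3.1] w 0.350
shift tool mm [-0.4 -0.9 -0.8] world [-0.6 -1.   0.5]
turn rad [ 0. -0.  0.] rows 0.0 j6 pred approx -1.5
turn rad [-3.1 -0.  -0. ] rows 17.0 j6 pred approx -1.5
```

View pics/s12.png

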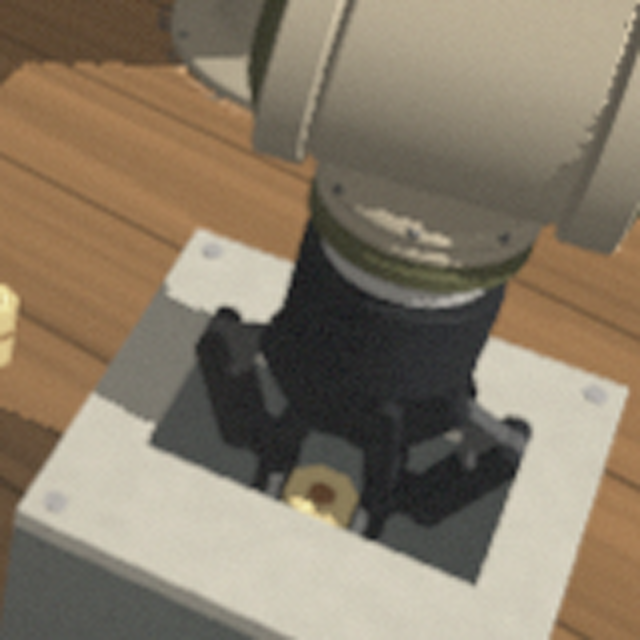

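```bash
python3 -m jog '[[[0,0,0,0,0,0],[0,0,0,0,0,0],[0,0,0,0,0,0],[0,0,0,0,0,0],[0,0,0,0,0,0]]]' 110;python3 go.py; python3 - <<'E'
from h import *
save(cap("scene"),"s13",(330,150,490,310,4));save(cap("wrist"),"w13")
E
```

```text
time_s: 25.82
eef_pos: [567.2, 265.3, 172.5]
ee_rot: [0.705, -0.064, 0.704, 0.064]
force: [-3.3, 3.2, 2.8]
grip_width: 0.57
t 25.82 p [567.2 265.3 172.5] tooly yaw 100.3 toolz yaw 10.3 tilt 0.05 j [ 0.2  0.6  1.3  0.   1.3 -1.5] F [-3.3  3.2  2.8] w 0.570
```

View pics/s13.png

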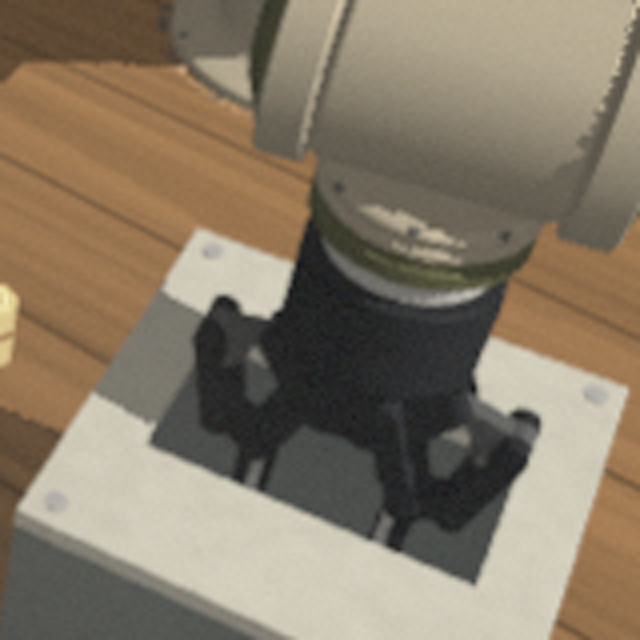

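View pics/w13.png

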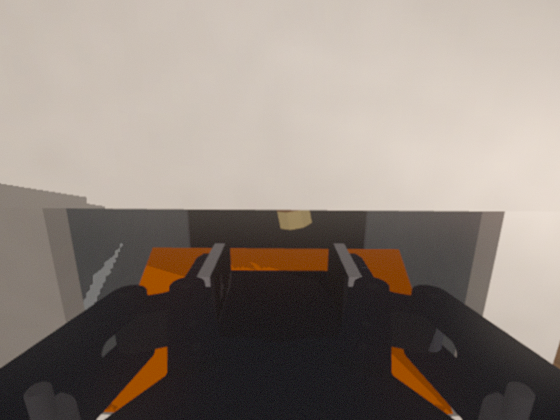

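The blank has dropped: it is gone from the jaws and visible in the tub at wrist (295,218). Withdraw and go for B, at (437,-71).

```bash
python3 -m jog '[[[-0.02,0,0,0,0,0],[-0.03,0,0,0,0,0],[-0.04,0,0,0,0,0],[-0.05,0,0,0,0,0],[0,0,0,0,0,0]]]' 90;python3 go.py 443 8 200 0; python3 - <<'E'
from h import *
save(cap("wrist"),"w14")
E
```

```text
time_s: 26.55
eef_pos: [568.6, 264.9, 316.5]
ee_rot: [0.708, -0.063, 0.701, 0.064]
force: [1.2, 0.4, -0.4]
grip_width: 0.649
t 26.55 p [568.6 264.9 316.5] tooly yaw 100.3 toolz yaw 10.3 tilt 0.53 j [ 0.2  0.5  1.  -0.   1.6 -1.5] F [ 1.2  0.4 -0.4] w 0.649
shift tool mm [ 115.  -230.3 -170.6] world [-125.6 -256.9 -116.5]
turn rad [ 1.8  0.  -0. ] rows 9.5 j6 pred approx -1.5
turn rad [-1.4  0.   0. ] rows 7.5 j6 pred approx -1.5
```

View pics/w14.png

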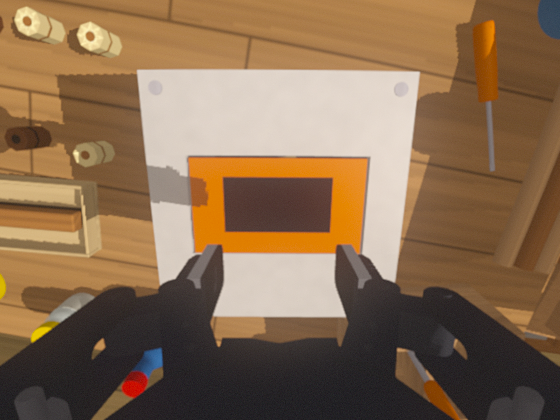

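```bash
python3 -m jog '[[[0,-0.0384,-0.0284,0,0,0],[0,-0.0384,-0.0284,0,0,0],[0,-0.0384,-0.0284,0,0,0],[0.01,-0.0384,-0.0284,0,0,0],[0.03,-0.0384,-0.0284,0,0,0],[0.05,-0.0384,-0.0284,0,0,0],[0.05,0,0,0,0,0],[0.02,0,0,0,0,0],[0,0,0,0,0,0],[0,0,0,0,0,0]]]';python3 go.py 443 8 160 100; python3 - <<'E'
from h import *
c=cap("wrist");save(c,"w15",(180,110,380,310,3));print((proj(c,(443,8,46))-[180,110])*3)
E
```

```text
time_s: 27.85
eef_pos: [443.1, 11.9, 157.6]
ee_rot: [0.705, -0.064, 0.704, 0.063]
force: [0.4, 0.3, 0.0]
grip_width: 0.651
t 27.85 p [443.1  11.9 157.6] tooly yaw 100.3 toolz yaw 10.3 tilt 0.06 j [-0.2  0.2  1.9 -0.   1.1 -2. ] F [0.4 0.3 0. ] w 0.651
shift tool mm [-2.4 -3.8 -0.8] world [-0.1 -3.9  2.4]
turn rad [0. 0. 0.] rows 0.0 j6 pred approx -1.99
turn rad [-3.1 -0.   0. ] rows 16.9 j6 pred approx -1.99
[282.53318032 284.3121335 ]
```

View pics/w15.png

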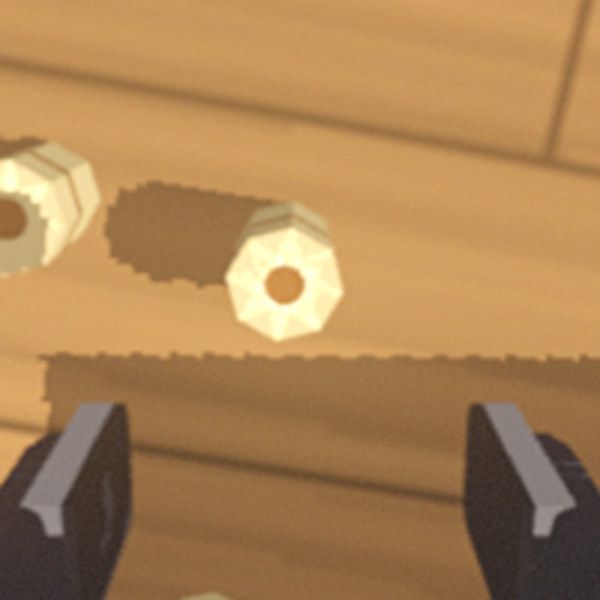

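```bash
python3 -m jog '[[[0.03,-0.0034,-0.001,-0.15,0,0],[0.04,0,0,-0.15,0,0],[0.04,0,0,0,0,0],[0.02,0,0,0,0,0],[0,0,0,0,0,0]]]'; python3 go.py 443.2 8.6 27 117
```

```text
time_s: 28.52
eef_pos: [442.3, 8.6, 26.8]
ee_rot: [0.686, -0.168, 0.687, 0.168]
force: [-0.4, 0.4, 0.2]
grip_width: 0.647
t 28.52 p [442.3   8.6  26.8] tooly yaw 117.5 toolz yaw 27.5 tilt 0.07 j [-0.2  0.5  2.  -0.   0.7 -2.3] F [-0.4  0.4  0.2] w 0.647
shift tool mm [-0.2 -0.4  0.8] world [0.9 0.  0.2]
turn rad [ 0. -0. -0.] rows 0.0 j6 pred approx -2.3
turn rad [-3.1  0.  -0. ] rows 16.9 j6 pred approx -2.3
```

```bash
python3 -m jog '[[[0,0,0,0,0,0],[0,0,0,0,0,0],[0,0,0,0,0,0],[0,0,0,0,0,0],[0,0,0,0,0,0]]]' 255 40; python3 -m jog '[[[-0.03,0,0,0,0,0],[-0.06,0,0,0,0,0],[-0.06,0,0,0,0,0],[-0.06,0,0,0.15,0,0],[-0.06,0,0,0.15,0,0],[-0.018,0,0,0,0,0],[0,0,0,0,0,0]]]'; python3 go.py 566 264 315 100.3
```

```text
time_s: 29.15
eef_pos: [443.3, 8.3, 28.5]
ee_rot: [0.688, -0.169, 0.686, 0.168]
force: [-0.8, -0.3, 7.8]
grip_width: 0.342
time_s: 30.02
eef_pos: [442.5, 8.5, 316.5]
ee_rot: [0.705, -0.064, 0.703, 0.063]
force: [-0.4, -0.0, -0.8]
grip_width: 0.345
t 30.02 p [442.5   8.5 316.5] tooly yaw 100.3 toolz yaw 10.3 tilt 0.21 j [-0.2  0.1  1.6 -0.   1.5 -2. ] F [-0.4 -0.  -0.8] w 0.345
shift tool mm [  1.7 229.2 167.3] world [123.5 255.5  -1.5]
turn rad [0. 0. 0.] rows 0.0 j6 pred approx -2.0
turn rad [-3.1 -0.   0. ] rows 17.0 j6 pred approx -2.0
```

```bash
python3 -m jog '[[[0,0.0382,0.0279,0,0,0],[0,0.0382,0.0279,0,0,0],[0,0.0382,0.0279,0,0,0],[0,0.0382,0.0279,0,0,0],[0,0.0382,0.0279,0,0,0],[0,0.0382,0.0279,0,0,0],[0,0,0,0,0,0],[0.03,0,0,0,0,0],[0,0,0,0,0,0]]]'; python3 go.py 566 264 172 100.3
```

```text
time_s: 31.15
eef_pos: [565.0, 263.1, 282.5]
ee_rot: [0.702, -0.064, 0.706, 0.063]
force: [0.5, 0.2, -0.0]
grip_width: 0.344
t 31.15 p [565.  263.1 282.5] tooly yaw 100.3 toolz yaw 10.3 tilt 0.33 j [ 0.2  0.5  1.1 -0.   1.5 -1.5] F [ 0.5  0.2 -0. ] w 0.344
shift tool mm [110.5   0.8   1.8] world [   1.     0.9 -110.5]
turn rad [-0. -0.  0.] rows 0.0 j6 pred approx -1.5
turn rad [3.1 0.  0. ] rows 17.0 j6 pred approx -1.5
```

```bash
python3 -m jog '[[[0.02,0.001,0.001,0,0,0],[0.015,0,0,0,0,0],[0.015,0,0,0,0,0],[0.015,0,0,0,0,0],[0.015,0,0,0,0,0],[0.015,0,0,0,0,0],[0.014,0,0,0,0,0],[0,0,0,0,0,0],[0,0,0,0,0,0]]]'; python3 go.py 566 264 172 100.3
```

```text
time_s: 32.28
eef_pos: [566.6, 265.1, 175.8]
ee_rot: [0.704, -0.064, 0.705, 0.064]
force: [-3.0, -0.9, -0.0]
grip_width: 0.343
t 32.27 p [566.6 265.1 175.8] tooly yaw 100.3 toolz yaw 10.3 tilt 0.07 j [ 0.2  0.6  1.3  0.   1.3 -1.5] F [-3.  -0.9 -0. ] w 0.343
shift tool mm [ 3.8 -1.  -0.7] world [-0.6 -1.1 -3.8]
turn rad [ 0. -0.  0.] rows 0.0 j6 pred approx -1.5
turn rad [-3.1 -0.  -0. ] rows 17.0 j6 pred approx -1.5
```

```bash
python3 -m jog '[[[0.004,0,0,0,0,0],[0,0,0,0,0,0],[0,0,0,0,0,0],[0,0,0,0,0,0],[0,0,0,0,0,0],[0,0,0,0,0,0]]]' 110;python3 - <<'E'
from h import *
save(cap("scene"),"s16",(330,150,490,310,4))
E
python3 -m jog '[[[-0.02,0,0,0,0,0],[-0.03,0,0,0,0,0],[-0.04,0,0,0,0,0],[-0.05,0,0,0,0,0],[0,0,0,0,0,0]]]' 90;python3 go.py 437 -71 160 100;python3 - <<'E'
from h import *
save(cap("wrist"),"w16")
E
```

```text
time_s: 33.02
eef_pos: [566.9, 265.2, 172.2]
ee_rot: [0.704, -0.064, 0.704, 0.064]
force: [-3.8, 2.3, 3.2]
grip_width: 0.569
time_s: 33.7
eef_pos: [568.2, 264.9, 316.1]
ee_rot: [0.707, -0.063, 0.701, 0.064]
force: [-0.4, -0.6, -0.6]
grip_width: 0.644
t 33.70 p [568.2 264.9 316.1] tooly yaw 100.3 toolz yaw 10.3 tilt 0.5 j [ 0.2  0.5  1.  -0.   1.6 -1.5] F [-0.4 -0.6 -0.6] w 0.644
shift tool mm [ 154.5 -307.  -190.5] world [-131.2 -335.9 -156.1]
turn rad [0. 0. 0.] rows 0.0 j6 pred approx -1.5
turn rad [-3.1 -0.   0. ] rows 17.0 j6 pred approx -1.5
```

View pics/s16.png

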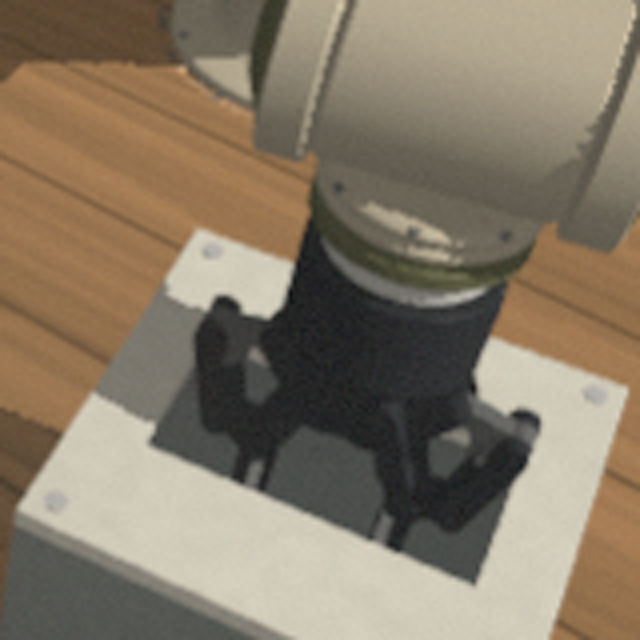

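View pics/w16.png

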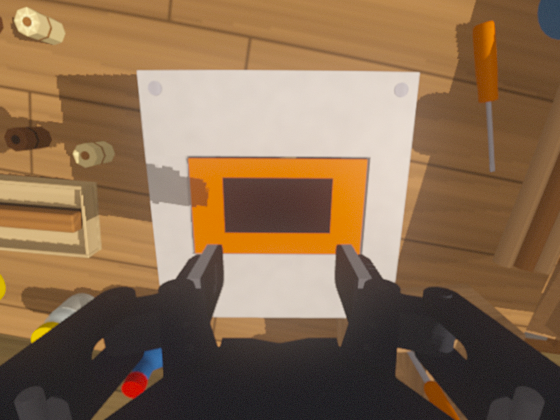

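The second blank is in and the hatch is shut; B and D still stand. Next is B.

```bash
python3 -m jog '[[[0,-0.0383,-0.0238,0,0,0],[0,-0.0383,-0.0238,0,0,0],[0,-0.0383,-0.0238,0,0,0],[0.0,-0.0383,-0.0238,0,0,0],[0.02,-0.0383,-0.0238,0,0,0],[0.03,-0.0383,-0.0238,0,0,0],[0.03,-0.0383,-0.0238,0,0,0],[0.03,-0.0383,-0.0238,0,0,0],[0.045,0,0,0,0,0],[0,0,0,0,0,0],[0,0,0,0,0,0]]]';python3 go.py 437 -71 160 100; python3 - <<'E'
from h import *
c=cap("wrist");save(c,"w17",(180,110,380,310,3));print((proj(c,(437,-71,46))-[180,110])*3)
E
```

```text
time_s: 35.12
eef_pos: [434.9, -70.4, 158.0]
ee_rot: [0.705, -0.064, 0.704, 0.064]
force: [0.3, -0.6, 0.8]
grip_width: 0.646
t 35.12 p [434.9 -70.4 158. ] tooly yaw 100.4 toolz yaw 10.4 tilt 0.07 j [-0.4  0.2  1.9 -0.   1.1 -2.2] F [ 0.3 -0.6  0.8] w 0.646
shift tool mm [-2.  -1.   1.9] world [ 2.1 -0.6  2. ]
turn rad [0. 0. 0.] rows 0.0 j6 pred approx -2.18
turn rad [-3.1 -0.   0. ] rows 16.9 j6 pred approx -2.18
[292.86106452 293.24948306]
```

View pics/w17.png

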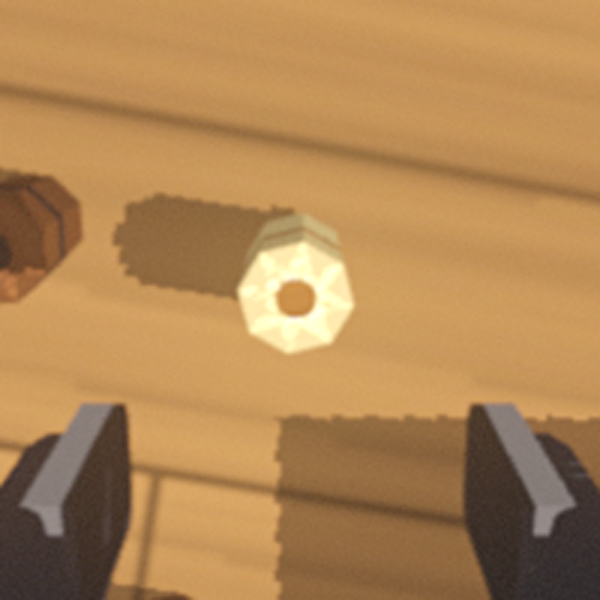

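```bash
python3 -m jog '[[[0.03,-0.0002,0.003,-0.155,0,0],[0.04,0,0,-0.155,0,0],[0.04,0,0,0,0,0],[0.021,0,0,0,0,0],[0,0,0,0,0,0]]]'; python3 go.py 438 -70.5 27 117; python3 -m jog '[[[0,0,0,0,0,0],[0,0,0,0,0,0],[0,0,0,0,0,0],[0,0,0,0,0,0],[0,0,0,0,0,0]]]' 255 40; python3 -m jog '[[[-0.03,0,0,0,0,0],[-0.06,0,0,0,0,0],[-0.06,0,0,0,0,0],[-0.06,0,0,0.155,0,0],[-0.06,0,0,0.155,0,0],[-0.018,0,0,0,0,0],[0,0,0,0,0,0]]]'; python3 go.py 566 264 315 100.3
```

```text
time_s: 35.8
eef_pos: [437.6, -69.8, 26.2]
ee_rot: [0.686, -0.172, 0.686, 0.172]
force: [-0.2, 0.0, 0.5]
grip_width: 0.649
t 35.80 p [437.6 -69.8  26.2] tooly yaw 118.1 toolz yaw 28.1 tilt 0.04 j [-0.4  0.5  2.  -0.   0.7 -2.5] F [-0.2  0.   0.5] w 0.649
shift tool mm [-0.8 -0.8 -0. ] world [ 0.4 -0.7  0.8]
turn rad [ 0. -0. -0.] rows 0.1 j6 pred approx -2.49
turn rad [-3.1  0.  -0. ] rows 16.9 j6 pred approx -2.49
time_s: 36.42
eef_pos: [438.4, -70.3, 27.7]
ee_rot: [0.687, -0.172, 0.685, 0.171]
force: [-0.0, 1.9, 6.3]
grip_width: 0.342
time_s: 37.3
eef_pos: [437.5, -70.0, 315.8]
ee_rot: [0.705, -0.064, 0.703, 0.063]
force: [0.0, 0.3, -0.3]
grip_width: 0.346
t 37.30 p [437.5 -70.  315.8] tooly yaw 100.3 toolz yaw 10.3 tilt 0.23 j [-0.4  0.1  1.6  0.   1.5 -2.2] F [ 0.   0.3 -0.3] w 0.346
shift tool mm [  0.7 305.5 186.4] world [128.5 334.   -0.8]
turn rad [0. 0. 0.] rows 0.0 j6 pred approx -2.18
turn rad [-3.1 -0.   0. ] rows 17.0 j6 pred approx -2.18
```

```bash
python3 -m jog '[[[0,0.0382,0.0233,0,0,0],[0,0.0382,0.0233,0,0,0],[0,0.0382,0.0233,0,0,0],[0,0.0382,0.0233,0,0,0],[0,0.0382,0.0233,0,0,0],[0,0.0382,0.0233,0,0,0],[0,0.0382,0.0233,0,0,0],[0,0.0382,0.0233,0,0,0],[0,0,0,0,0,0],[0.03,0,0,0,0,0],[0,0,0,0,0,0]]]'; python3 go.py 566 264 172 100.3
```

```text
time_s: 38.67
eef_pos: [565.0, 263.1, 281.6]
ee_rot: [0.702, -0.064, 0.706, 0.063]
force: [1.1, -0.2, -0.3]
grip_width: 0.342
t 38.67 p [565.  263.1 281.6] tooly yaw 100.3 toolz yaw 10.3 tilt 0.32 j [ 0.2  0.5  1.1 -0.   1.5 -1.5] F [ 1.1 -0.2 -0.3] w 0.342
shift tool mm [109.6   0.8   1.8] world [   1.     0.9 -109.6]
turn rad [-0. -0.  0.] rows 0.0 j6 pred approx -1.5
turn rad [3.1 0.  0. ] rows 17.0 j6 pred approx -1.5
```

```bash
python3 -m jog '[[[0.02,0.001,0.001,0,0,0],[0.015,0,0,0,0,0],[0.015,0,0,0,0,0],[0.015,0,0,0,0,0],[0.015,0,0,0,0,0],[0.015,0,0,0,0,0],[0.015,0,0,0,0,0],[0.002,0,0,0,0,0],[0,0,0,0,0,0],[0,0,0,0,0,0]]]'; python3 go.py 566 264 172 100.3
```

```text
time_s: 39.92
eef_pos: [566.6, 265.2, 172.0]
ee_rot: [0.704, -0.064, 0.704, 0.064]
force: [-3.2, -0.8, -2.6]
grip_width: 0.344
t 39.92 p [566.6 265.2 172. ] tooly yaw 100.3 toolz yaw 10.3 tilt 0.04 j [ 0.2  0.6  1.3  0.   1.3 -1.5] F [-3.2 -0.8 -2.6] w 0.344
shift tool mm [-0.  -1.  -0.8] world [-0.6 -1.2  0. ]
turn rad [ 0. -0.  0.] rows 0.0 j6 pred approx -1.5
turn rad [-3.1 -0.  -0. ] rows 17.0 j6 pred approx -1.5
```

```bash
python3 -m jog '[[[0,0,0,0,0,0],[0,0,0,0,0,0],[0,0,0,0,0,0],[0,0,0,0,0,0],[0,0,0,0,0,0],[0,0,0,0,0,0]]]' 110;python3 - <<'E'
from h import *
save(cap("scene"),"s18",(330,150,490,310,4))
E
python3 -m jog '[[[-0.02,0,0,0,0,0],[-0.03,0,0,0,0,0],[-0.04,0,0,0,0,0],[-0.05,0,0,0,0,0],[0,0,0,0,0,0]]]' 90;python3 go.py 590 3 250 100;python3 - <<'E'
from h import *
save(cap("wrist"),"w18");save(cap("side"),"d18")
E
```

```text
time_s: 40.67
eef_pos: [567.0, 265.2, 172.3]
ee_rot: [0.705, -0.064, 0.704, 0.064]
force: [-2.4, 1.9, 3.7]
grip_width: 0.564
time_s: 41.35
eef_pos: [568.2, 264.9, 316.0]
ee_rot: [0.707, -0.063, 0.701, 0.064]
force: [-0.8, -0.1, -0.7]
grip_width: 0.652
t 41.35 p [568.2 264.9 316. ] tooly yaw 100.3 toolz yaw 10.3 tilt 0.48 j [ 0.2  0.5  1.  -0.   1.6 -1.5] F [-0.8 -0.1 -0.7] w 0.652
shift tool mm [  65.8 -261.6  -25.9] world [  21.8 -261.9  -66. ]
turn rad [0. 0. 0.] rows 0.0 j6 pred approx -1.5
turn rad [-3.1 -0.   0. ] rows 17.0 j6 pred approx -1.5
```

View pics/s18.png

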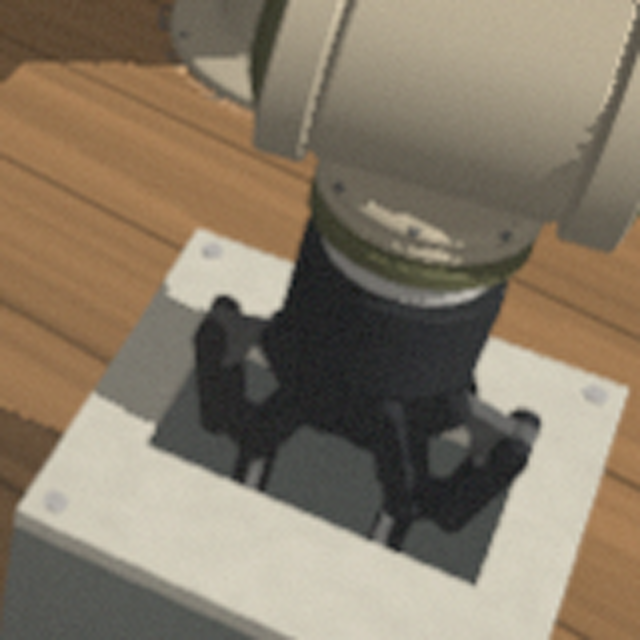

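View pics/w18.png

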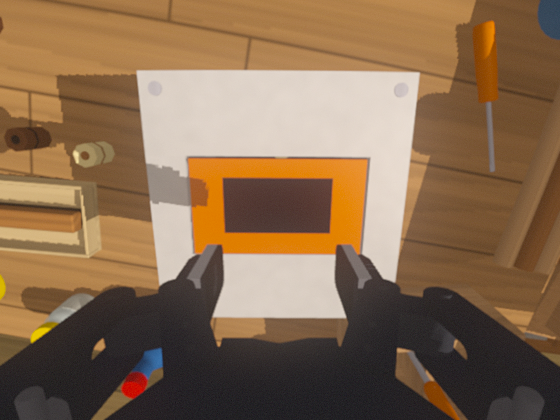

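View pics/d18.png

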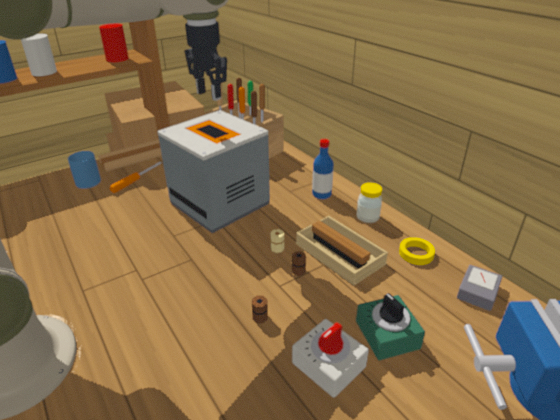

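```bash
python3 - <<'E'
import cv2
a=cv2.imread("pics/w18.png")[130:190,240:330];b=cv2.imread("pics/w16.png")[130:190,240:330]
cv2.imwrite("pics/z18.png",cv2.resize(cv2.hconcat([a,b]),None,fx=4,fy=4,interpolation=cv2.INTER_CUBIC))
from h import *
save(cap("scene"),"s19",(340,200,490,310,5))
E
```

```text
(no output)
```

View pics/z18.png

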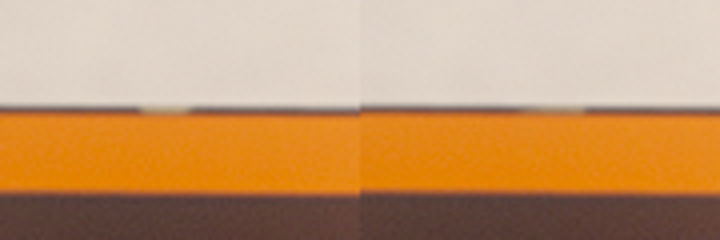

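View pics/s19.png

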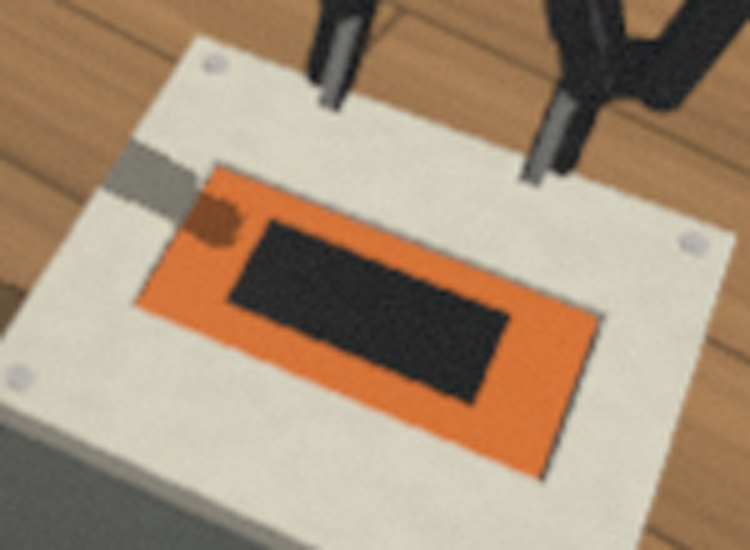

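The hatch is flush; the pale specks in its gap are blanks seen in the tub. The last blank D still stands at side (277,240).

```bash
python3 -m jog '[[[0,-0.0435,-0.0043,0,0,0],[0,-0.0435,-0.0043,0,0,0],[0,-0.0435,-0.0043,0,0,0],[0,-0.0435,-0.0043,0,0,0],[0,-0.0435,-0.0043,0,0,0],[0,-0.0435,-0.0043,0,0,0],[0.05,0,0,0,0,0],[0.05,0,0,0,0,0],[0.055,0,0,0,0,0],[0,0,0,0,0,0],[0,0,0,0,0,0]]]';python3 go.py 590 3 160 100; python3 - <<'E'
from h import *
c=cap("wrist");save(c,"w20",(180,110,380,310,3));print((proj(c,(590,3,46))-[180,110])*3)
E
```

```text
time_s: 42.88
eef_pos: [589.0, 3.6, 158.9]
ee_rot: [0.705, -0.064, 0.703, 0.063]
force: [0.0, 1.3, 1.1]
grip_width: 0.645
t 42.88 p [589.    3.6 158.9] tooly yaw 100.3 toolz yaw 10.3 tilt 0.13 j [-0.2  0.5  1.4 -0.   1.2 -1.9] F [0.  1.3 1.1] w 0.645
shift tool mm [-1.1 -0.7  0.9] world [ 1.  -0.6  1.1]
turn rad [0. 0. 0.] rows 0.0 j6 pred approx -1.94
turn rad [-3.1 -0.   0. ] rows 17.0 j6 pred approx -1.94
[293.6421022  288.39813399]
```

View pics/w20.png

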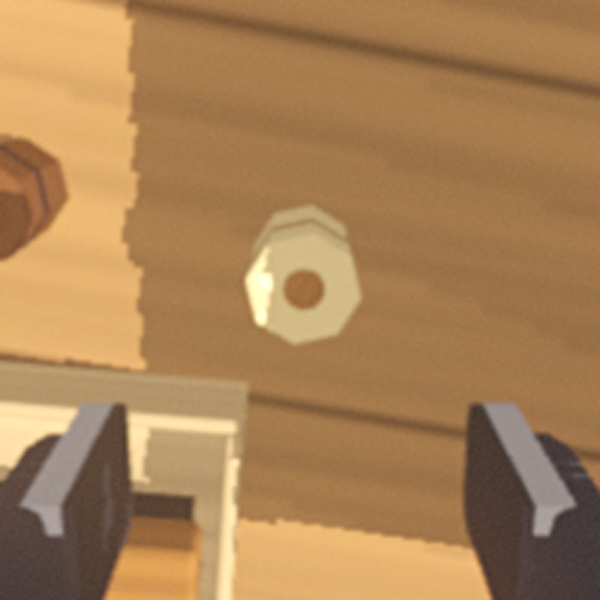

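```bash
python3 -m jog '[[[0.02,0.0018,0.001,0.17,0,0],[0.02,0,0,0.17,0,0],[0.03,0,0,0.16,0,0],[0.035,0,0,0,0,0],[0.026,0,0,0,0,0],[0,0,0,0,0,0]]]' 110; python3 go.py 589.7 5.5 27 71.8; python3 - <<'E'
from h import *
save(cap("scene"),"s21",(200,180,340,300,5))
E
```

```text
time_s: 43.68
eef_pos: [589.1, 5.7, 26.4]
ee_rot: [0.698, 0.113, 0.698, -0.113]
force: [-0.2, -0.1, 1.2]
grip_width: 0.564
t 43.67 p [589.1   5.7  26.4] tooly yaw 71.7 toolz yaw -18.3 tilt 0.02 j [-0.2  0.7  1.5 -0.   0.9 -1.4] F [-0.2 -0.1  1.2] w 0.564
shift tool mm [-0.6  0.   0.7] world [ 0.6 -0.2  0.6]
turn rad [-0. -0.  0.] rows 0.0 j6 pred approx -1.44
turn rad [3.1 0.  0. ] rows 17.0 j6 pred approx -1.44
```

View pics/s21.png

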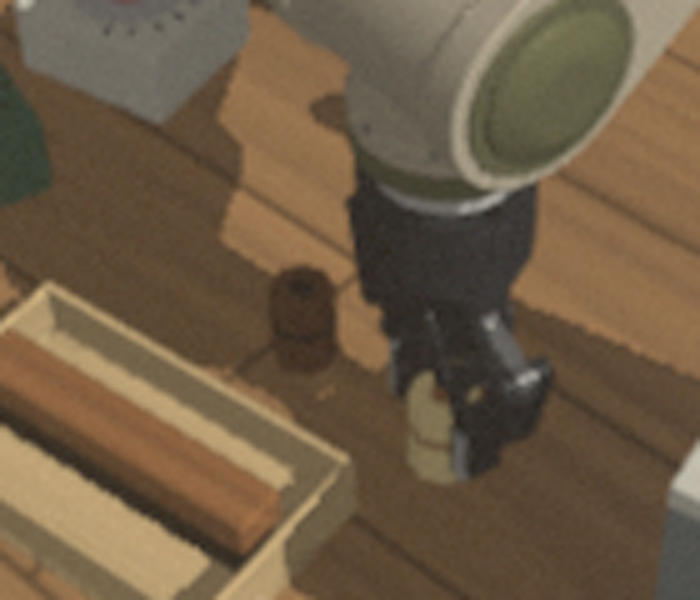

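The fingers straddle D, clear of the tray and the dark piece. Grip and lift.

```bash
python3 -m jog '[[[0,0,0,0,0,0],[0,0,0,0,0,0],[0,0,0,0,0,0],[0,0,0,0,0,0],[0,0,0,0,0,0]]]' 255 40; python3 -m jog '[[[-0.03,0,0,0,0,0],[-0.06,0,0,0,0,0],[-0.06,0,0,-0.17,0,0],[-0.06,0,0,-0.17,0,0],[-0.06,0,0,-0.16,0,0],[-0.018,0,0,0,0,0],[0,0,0,0,0,0]]]'; python3 go.py 566 264 315 100.3
```

```text
time_s: 44.35
eef_pos: [590.2, 5.5, 28.4]
ee_rot: [0.7, 0.113, 0.697, -0.113]
force: [-0.0, -0.2, 6.2]
grip_width: 0.343
time_s: 45.22
eef_pos: [589.0, 5.7, 316.2]
ee_rot: [0.706, -0.064, 0.703, 0.063]
force: [-0.0, 0.3, -0.9]
grip_width: 0.346
t 45.23 p [589.    5.7 316.2] tooly yaw 100.3 toolz yaw 10.3 tilt 0.23 j [-0.2  0.4  1.1 -0.   1.6 -1.9] F [-0.   0.3 -0.9] w 0.346
shift tool mm [  0.9 258.2  23.6] world [-23.  258.3  -1.2]
turn rad [0. 0. 0.] rows 0.0 j6 pred approx -1.94
turn rad [-3.1 -0.   0. ] rows 17.0 j6 pred approx -1.94
```

```bash
python3 -m jog '[[[0,0.043,0.004,0,0,0],[0,0.043,0.004,0,0,0],[0,0.043,0.004,0,0,0],[0,0.043,0.004,0,0,0],[0,0.043,0.004,0,0,0],[0,0.043,0.0035,0,0,0],[0,0,0,0,0,0],[0.03,0,0,0,0,0],[0,0,0,0,0,0]]]'; python3 go.py 566 264 172 100.3;  python3 - <<'E'
from h import *
save(cap("side"),"d22",(150,60,310,220,4))
E
```

```text
time_s: 46.35
eef_pos: [565.0, 262.8, 281.4]
ee_rot: [0.702, -0.064, 0.706, 0.063]
force: [-0.5, 0.3, -0.2]
grip_width: 0.341
t 46.35 p [565.  262.8 281.4] tooly yaw 100.3 toolz yaw 10.3 tilt 0.33 j [ 0.2  0.5  1.1 -0.   1.5 -1.5] F [-0.5  0.3 -0.2] w 0.341
shift tool mm [109.4   1.1   1.8] world [   1.     1.2 -109.4]
turn rad [-0. -0.  0.] rows 0.0 j6 pred approx -1.5
turn rad [3.1 0.  0. ] rows 17.0 j6 pred approx -1.5
```

View pics/d22.png

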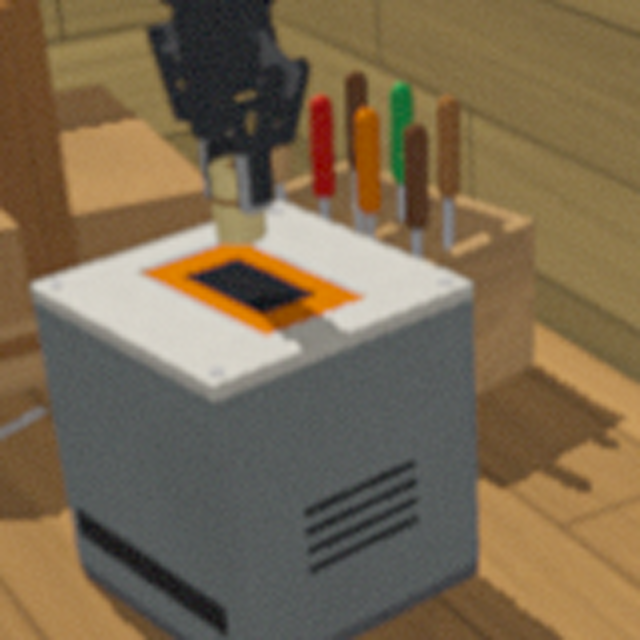

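```bash
python3 -m jog '[[[0.02,0.001,0.001,0,0,0],[0.015,0,0,0,0,0],[0.015,0,0,0,0,0],[0.015,0,0,0,0,0],[0.015,0,0,0,0,0],[0.015,0,0,0,0,0],[0.015,0,0,0,0,0],[0.002,0,0,0,0,0],[0,0,0,0,0,0],[0,0,0,0,0,0]]]'; python3 go.py 566 264 172 100.3
```

```text
time_s: 47.65
eef_pos: [566.3, 264.9, 172.0]
ee_rot: [0.704, -0.064, 0.705, 0.064]
force: [-4.4, -1.3, -2.9]
grip_width: 0.345
t 47.65 p [566.3 264.9 172. ] tooly yaw 100.3 toolz yaw 10.3 tilt 0.05 j [ 0.2  0.6  1.3  0.   1.3 -1.5] F [-4.4 -1.3 -2.9] w 0.345
shift tool mm [-0.  -0.8 -0.5] world [-0.3 -0.9  0. ]
turn rad [ 0. -0.  0.] rows 0.0 j6 pred approx -1.5
turn rad [-3.1 -0.  -0. ] rows 17.0 j6 pred approx -1.5
```

```bash
python3 -m jog '[[[0,0,0,0,0,0],[0,0,0,0,0,0],[0,0,0,0,0,0],[0,0,0,0,0,0],[0,0,0,0,0,0],[0,0,0,0,0,0]]]' 110;python3 - <<'E'
from h import *
save(cap("scene"),"s23",(330,150,490,310,4));save(cap("wrist"),"w23i")
E
python3 -m jog '[[[-0.02,0,0,0,0,0],[-0.03,0,0,0,0,0],[-0.04,0,0,0,0,0],[-0.05,0,0,0,0,0],[0,0,0,0,0,0],[0,0,0,0,0,0]]]' 0;python3 go.py 482.5 -320 330 100;python3 - <<'E'
from h import *
save(cap("wrist"),"w23");save(cap("side"),"d23");save(cap("scene"),"s23b")
E
```

```text
time_s: 48.4
eef_pos: [566.8, 264.9, 172.3]
ee_rot: [0.705, -0.064, 0.704, 0.064]
force: [-3.4, 1.6, 3.9]
grip_width: 0.57
time_s: 49.25
eef_pos: [566.7, 264.5, 310.9]
ee_rot: [0.704, -0.064, 0.705, 0.063]
force: [0.1, -1.5, -0.6]
grip_width: 1.002
t 49.25 p [566.7 264.5 310.9] tooly yaw 100.3 toolz yaw 10.3 tilt 0.08 j [ 0.2  0.5  1.  -0.   1.6 -1.5] F [ 0.1 -1.5 -0.6] w 1.002
shift tool mm [ -18.6 -560.1 -187.4] world [ -84.2 -584.5   19.1]
turn rad [ 0. -0.  0.] rows 0.0 j6 pred approx -1.5
turn rad [-3.1 -0.  -0. ] rows 17.0 j6 pred approx -1.5
```

View pics/w23i.png

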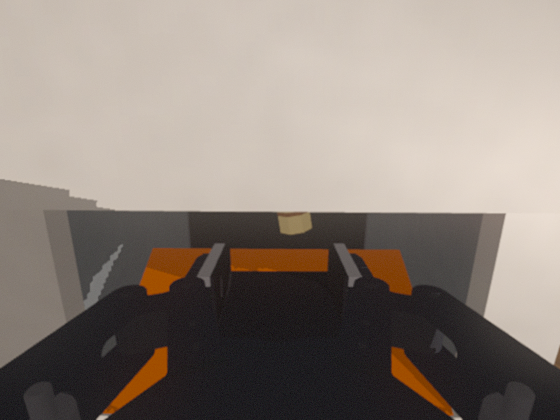

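View pics/w23.png

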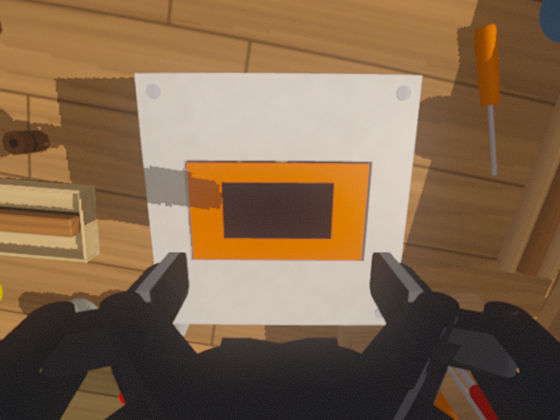

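View pics/d23.png

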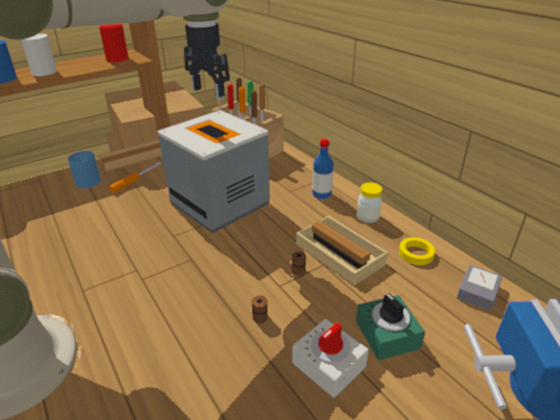

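View pics/s23b.png

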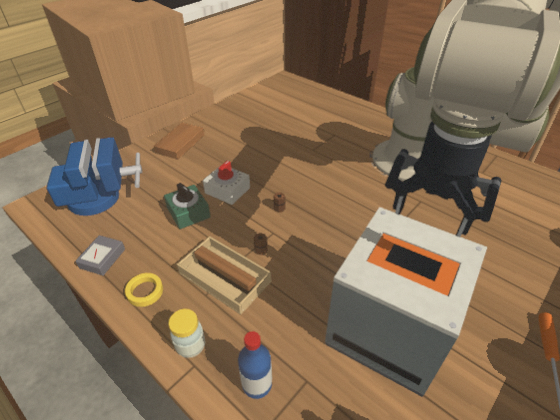

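Both views show no pale blanks on the bench, and the hatch is shut. One pale spot at the lower left of the first wrist picture, about (83,418), needs checking.

```bash
python3 - <<'E'
from h import *
c=cap("wrist"); H=c["hand_eye"]
q=np.array([0.68764667,0.16346627,0.68805437,-0.16432291]);R=Ro.from_quat(q[[1,2,3,0]]).as_matrix();p=np.array([236.7,468.5,239.2])
c["Rwc"]=R@H[:3,:3];c["o"]=R@H[:3,3]+p
print(onz(c,(83,418),46), proj(c,(443,8,46)), proj(c,(436.9,-70.8,46)), onz(c,(83,418),220))
a=cv2.imread("pics/wrist0.png")[360:420,40:140];cv2.imwrite("pics/z0.png",cv2.resize(a,None,fx=6,fy=6))
E
```

```text
[408.87787036  69.52497618  46.        ] [ 64.64611385 446.92601354] [ 22.80865532 459.18854336] [287.08916608 296.50745272 220.        ]
```

View pics/z0.png

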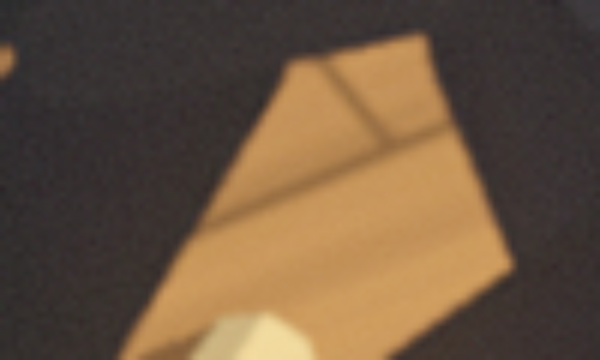

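That spot is consistent with blank C. On to the dial: the jaw yaw of 100° already matches its off position.

```bash
python3 -m jog '[[[-0.02,-0.0467,-0.0156,0,0,0],[0,-0.0467,-0.0156,0,0,0],[0,-0.0467,-0.0156,0,0,0],[0,-0.0467,-0.0156,0,0,0],[0,-0.0467,-0.0156,0,0,0],[0,-0.0467,-0.0156,0,0,0],[0,-0.0467,-0.0156,0,0,0],[0,-0.0467,-0.0156,0,0,0],[0,-0.0467,-0.0156,0,0,0],[0,-0.0467,-0.0156,0,0,0],[0,-0.0467,-0.0156,0,0,0],[0,-0.0467,-0.0156,0,0,0]]]'; python3 -m jog '[[[0.06,0,0,0,0,0],[0.06,0,0,0,0,0],[0,0,0,0,0,0],[0,0,0,0,0,0]]]'; python3 go.py 482.3 -320.3 200 100.7;  python3 - <<'E'
from h import *
c=cap("wrist");save(c,"w24",(180,110,380,310,3));print((proj(c,(482.3,-320.3,94))-[180,110])*3)
E
```

```text
time_s: 50.95
eef_pos: [482.3, -321.6, 331.6]
ee_rot: [0.704, -0.063, 0.704, 0.064]
force: [0.5, 0.5, -0.1]
grip_width: 0.997
time_s: 51.45
eef_pos: [483.6, -320.6, 214.7]
ee_rot: [0.705, -0.065, 0.703, 0.063]
force: [0.5, 0.1, 0.3]
grip_width: 0.997
t 51.45 p [ 483.6 -320.6  214.7] tooly yaw 100.3 toolz yaw 10.3 tilt 0.2 j [-0.8  0.5  1.4 -0.   1.3 -2.5] F [0.5 0.1 0.3] w 0.997
shift tool mm [14.6  0.6 -1.3] world [ -1.3   0.3 -14.7]
turn rad [-0.  0.  0.] rows 0.0 j6 pred approx -2.54
turn rad [ 3.1  0.  -0. ] rows 16.9 j6 pred approx -2.54
[299.01601718 274.46092924]
```

View pics/w24.png

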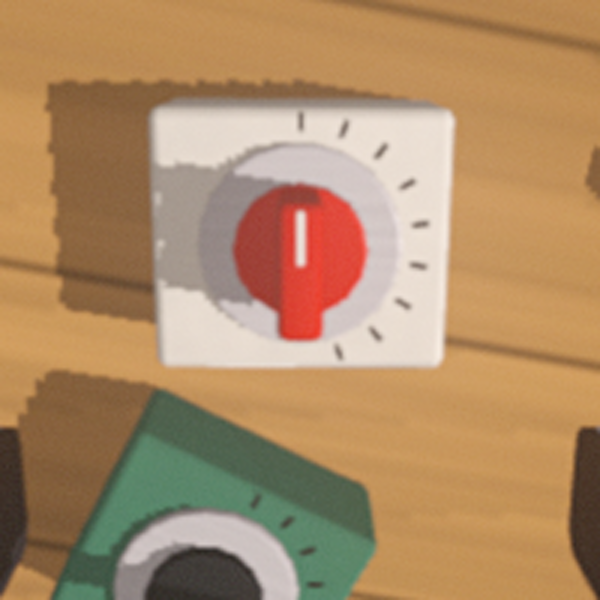

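```bash
python3 -m jog '[[[0.04,0.0006,-0.0015,0,0,0],[0.04,0,0,0,0,0],[0.04,0,0,0,0,0],[0.015,0,0,0,0,0],[0,0,0,0,0,0]]]'; python3 go.py 482.3 -320.3 78 100.7
```

```text
time_s: 52.12
eef_pos: [481.8, -320.1, 78.2]
ee_rot: [0.705, -0.064, 0.704, 0.063]
force: [-1.4, -0.1, -0.0]
grip_width: 1.001
t 52.12 p [ 481.8 -320.1   78.2] tooly yaw 100.3 toolz yaw 10.3 tilt 0.08 j [-0.8  0.6  1.5 -0.   1.  -2.5] F [-1.4 -0.1 -0. ] w 1.001
shift tool mm [ 0.2 -0.2  0.4] world [ 0.5 -0.2 -0.2]
turn rad [-0.  0.  0.] rows 0.0 j6 pred approx -2.54
turn rad [ 3.1  0.  -0. ] rows 16.9 j6 pred approx -2.54
```

```bash
python3 -m jog '[[[0,0,0,0,0,0],[0,0,0,0,0,0],[0,0,0,0,0,0],[0,0,0,0,0,0],[0,0,0,0,0,0],[0,0,0,0,0,0],[0,0,0,0,0,0],[0,0,0,0,0,0]]]' 255 30; python3 -m jog '[[[0,0,0,0.18,0,0],[0,0,0,0.18,0,0],[0,0,0,0.18,0,0],[0,0,0,0.18,0,0],[0,0,0,0.18,0,0],[0,0,0,0.18,0,0],[0,0,0,0.18,0,0],[0,0,0,0.18,0,0],[0,0,0,0.18,0,0],[0,0,0,0.18,0,0],[0,0,0,0.18,0,0],[0,0,0,0.18,0,0]]]'; python3 -m jog '[[[0,0,0,0.18,0,0],[0,0,0,0.18,0,0],[0,0,0,0.1,0,0],[0,0,0,0,0,0],[0,0,0,0,0,0]]]'; python3 go.py; python3 -c "from h import *; print(ctrl.sense()['wrist_torque'])"
```

```text
time_s: 53.12
eef_pos: [481.5, -320.5, 77.6]
ee_rot: [0.705, -0.064, 0.704, 0.063]
force: [0.2, -5.5, 2.6]
grip_width: 0.154
time_s: 54.62
eef_pos: [482.5, -319.9, 77.6]
ee_rot: [0.387, 0.593, 0.385, -0.592]
force: [5.9, -1.6, 0.7]
grip_width: 0.158
time_s: 55.25
eef_pos: [482.7, -320.1, 77.6]
ee_rot: [0.244, 0.665, 0.242, -0.663]
force: [7.6, -2.5, -0.2]
grip_width: 0.161
t 55.25 p [ 482.7 -320.1   77.6] tooly yaw -49.8 toolz yaw -139.8 tilt 0.25 j [-0.8  0.6  1.5  0.   1.   0.1] F [ 7.6 -2.5 -0.2] w 0.161
[-0.6455713  -1.29609577 -0.02562317]
```

```bash
python3 -m jog '[[[0,0,0,0.09,0,0],[0,0,0,0.09,0,0],[0,0,0,0.06,0,0],[0,0,0,0,0,0],[0,0,0,0,0,0]]]'; python3 go.py; python3 -c "from h import *; print(ctrl.sense()['wrist_torque'])"
```

```text
time_s: 55.88
eef_pos: [482.5, -320.3, 77.7]
ee_rot: [0.164, 0.689, 0.162, -0.687]
force: [6.2, -4.0, 0.1]
grip_width: 0.158
t 55.88 p [ 482.5 -320.3   77.7] tooly yaw -63.4 toolz yaw -153.4 tilt 0.24 j [-0.8  0.6  1.5  0.   1.   0.3] F [ 6.2 -4.   0.1] w 0.158
[-0.7891099  -1.00838998  1.14109855]
```

Torque of 1.14 N·m about z means it is at the stop. Release (easing back only slightly), lift and check.

```bash
python3 -m jog '[[[0,0,0,-0.05,0,0],[0,0,0,0,0,0],[0,0,0,0,0,0],[0,0,0,0,0,0],[0,0,0,0,0,0],[-0.04,0,0,0,0,0],[-0.06,0,0,0,0,0],[-0.06,0,0,0,0,0],[-0.06,0,0,0,0,0],[0,0,0,0,0,0],[0,0,0,0,0,0]]]' 0; python3 go.py; python3 - <<'E'
from h import *
save(cap("wrist"),"w25",(180,80,380,280,3));save(cap("side"),"d25");save(cap("scene"),"s25",(150,150,500,330,2))
E
```

```text
time_s: 57.25
eef_pos: [481.0, -319.4, 296.2]
ee_rot: [-0.179, -0.684, -0.179, 0.684]
force: [-0.1, 0.2, -0.8]
grip_width: 0.994
t 57.25 p [ 481.  -319.4  296.2] tooly yaw -60.7 toolz yaw -150.7 tilt 0.08 j [-0.8  0.4  1.2  0.   1.5  0.3] F [-0.1  0.2 -0.8] w 0.994
```

View pics/w25.png

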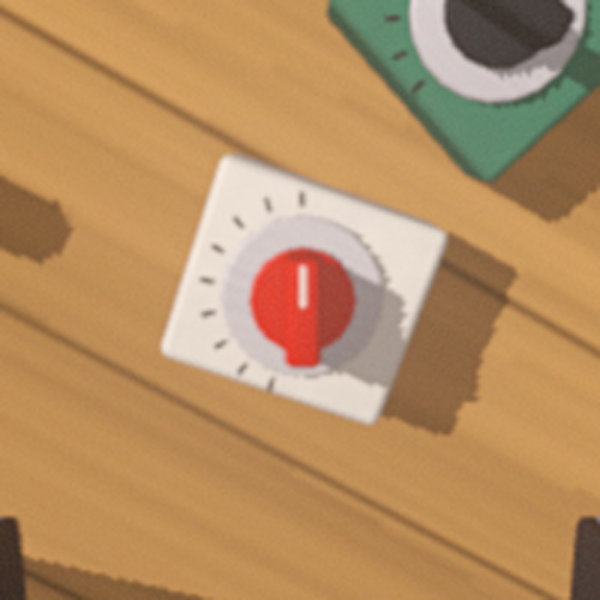

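View pics/d25.png

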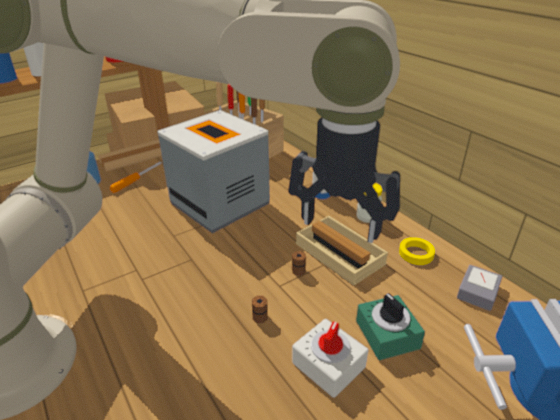

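View pics/s25.png

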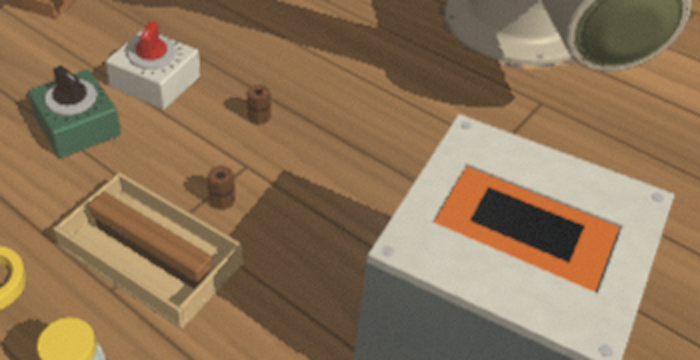

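The pointer lines up with the last tick (wrist crop (302,198)–(303,300)), the hatch is flush, the brush is in the tray, the dark pieces and lamp dial look unmoved, and the arm is clear.

```bash
python3 -c "
from rig import workorder; print(workorder.finish_job())"
```

```text
the job is handed in; nothing more can be done
None
```

I loaded the polisher and handed the job in at about 57 s. `finish_job()` reports no verdict, so what follows rests on my own pictures and force readings.

- **Dial off:** I turned the red dial anticlockwise until the wrist torque rose to about 1.2 N·m at the stop. The picture showed the bar in line with the box, before the hatch was opened.
- **Brush:** I laid it lengthwise in the plywood tray. The last pictures show it lying there undisturbed.
- **Blanks:** There were four pale blanks this time. I fed each one down through the hatch with the fingers holding it open, and each was gone from the jaws before I withdrew. The hatch swung shut flush every time.
- **Dial on:** I turned the red dial clockwise until the torque rose to about 1.1 N·m at the stop. Its pointer lined up with the last tick, within about 2° by my reading.

In the last pictures no pale blank is left on the bench and the hatch is flush. The dark pieces and the black lamp dial look unmoved, and the arm is clear of everything. I could not see all four blanks inside the polisher: I saw only parts of some through the opening and the hatch gap.

No check failed. The two cameras disagreed by about 4 mm on the tray's position and up to 8 mm on the polisher's top corners, with no effect on the work.

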